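# Rehang the plate spanner on the fold-out hook

### The arm

A 7-joint arm with a two-finger parallel gripper is mounted at the origin on the work surface. World frame = base frame: x ahead of the robot, y to its left, z up, the work surface at z = 0. Lengths are in m, angles in rad, forces in N, time in s.
With the tool pointing down it reaches from about 0.4 to 0.85 m from the base axis. Payload 4.5 kg.
Tool frame: the origin (TCP) lies between the finger pads; the fingertips stand env.tcp_to_tips ahead of it and the grasp point (between the pads) is the TCP (env.tcp_to_tips is the distance from the TCP to the fingertips, in m); z points along the fingers, y is the direction in which the jaws open and shut (so a half turn about z gives the same grasp; the last joint's range is limited). The gripper opens to 88 mm and grips with 3 to 60 N. Pads are 18 mm wide; open, the fingers measure 123 mm over their backs; the gripper's body (75 mm by 187 mm) begins 45 mm behind the grasp point.
Start: joints at [-1.312, 0.689, -0.195, 1.565, 0.157, 0.902, -0.215], TCP at [0.139, 0.609, 0.258] pointing down, gripper open.
Joint ranges: [-3.01, 3.01], [-0.46, 2.08], [-1.47, 1.51], [0.13, 2.56], [-1, 4.14], [0.04, 2.09], [-2.66, 2.66]. Speed limits (rad/s): [2.57, 2.57, 3.14, 3.14, 3.14, 3.14, 3.14].

### API

Orientations are given as a rotation vector (axis times angle).
In Python, from bench import env gives the robot as it stands.
- The arm moves only by the tool move_arm, never from a script. Its argument "targets" is a list that holds one entry, the list of rows, each a list of 7 numbers: the closure, from 0 (fully open) to 1 (shut), then the shift along the tool's x, y, z in mm, then the turn, a rotation vector about the tool's x, y, z in degrees. A call has 1 to 12 rows; each row shifts and turns the commanded pose from where the row before left it, along the tool's axes as they then stand; what a row does not reach is not made up. A row lasts 1/12 s, in which the tool goes at most 41.7 mm and 7.16 degrees, less where a joint would pass 70% of its speed; a pose out of reach is approached as far as the arm can. A call with a gripper value outside its range is refused whole. The fingers move at their own pace and stop on an object; "newtons" is the grip in N (left out, the last holds). Time passes only in rows, so rows that do not move let the fingers close. It gives the time, the measured TCP pose, the force and the opening at its end, in the units of the state.
- env.sense(): the state, without advancing time (a new reading comes with each control period).
- env.get_image(name): name is "scene" or "side" or "wrist"; returns the picture (384x512x3 uint8, red, green, blue); there is no depth.
- env.calibration(name): a dict with "fx", "fy", "cx", "cy" (pixels), "D" ([k1, k2, p1, p2, k3] as OpenCV has them; the pictures are not rectified), "R" (3x3) and "t" (3): a world point X has camera coordinates R X + t; the wrist camera has in their place "hand_eye" (4x4, takes a point from camera to tool coordinates, whose origin is the TCP and whose axes are the flange's). Camera axes: x right, y down, z forward; pixel columns grow to the right and rows downward; lengths in m; the calibration is good to about 2 mm. A picture is of the moment at which its call begins: read the wrist's pose just before it. calibration takes no time and is no camera call.
- env.close_job(): hands the job in, once; it reports no verdict.
The state is a dict: "clock": time; "joint_pos": joint angles; "joint_velocities": joint speeds; "joint_torque": joint torques, N m; "tool_pos": TCP position; "tool_rot": TCP orientation; "force": force on the tool from outside, world axes, zero at the start; "ft_torque": the same for the moment, N m; "gripper_width": opening from 0.0 (shut) to 1.0 (fully open).
Only numpy, scipy, OpenCV 4.12 (cv2) and the standard library are available. Lean on these libraries where they do the work, as an engineer would, in place of code of your own. Each camera call takes 0.05 s, during which the arm holds its last target.

### The job

Swing the empty, folded blue hook fully out until it bears on its stop, move the red-gripped spanner over from the yellow hook and hang it by its eye on the blue one, then fold the emptied yellow hook fully flat along its board. The hook hinges are stiff but delicate: push them gently, never harder than about 15 N, do not drop or ram the spanner, and leave the can, screwdriver and carton alone.

Things in the scene. Friction and masses are not known exactly. Their poses are not given: they have to be found in the camera images.
- stand_a: Bench-top pegboard stand, bolted down, carrying the yellow hook: white perforated board 18 thick, 200 wide, top edge at z 188, green frame, green foot 120 x 200 x 20. Origin: centre of the foot's underside. x is normal to the board, roughly away from the robot; y along the board; z up. The hook is on the +x side and rises above the board; its clip and hub stay below z 212.
- stand_b: A second stand, the same in size and axes, carrying the blue hook, which is empty and folded or nearly so at the start.
- pin_a (a point): NOMINAL place of the yellow hook's hinge pin: x 30, y 50, z 205 in stand_a's frame; the real one, with the hook, is set up to 9 mm nearer or farther along the stand's x (not measured, fixed). The hook: a level round bar, diameter 10, 100 long from the pin, its end turned up (diameter 10) to z 228. Out, it points along the stand's +x; folded, along its -y, wholly above the board's top edge.
- pin_b (a point): NOMINAL place of the blue hook's hinge pin: x 30, y 50, z 205 in stand_b's frame; hook as the yellow one. The real pin, with its clip and hook, is set up to 22 mm to either side along the stand's y. This shift is not measured and stays fixed; it must be felt or seen (swung out against its stop, the bar lies along the stand's x, shifted by this much in y).
- hook_a (a joint): Angle of the yellow hook (rad): 0 folded flat along the board, 1.571 fully swung out (as at the start), firm stops at both ends. Opening is counter-clockwise from above. A stiff hinge (friction about 0.4 N m: 4 N at the end of the bar, 8 N half way) keeps it where it is left.
- hook_b (a joint): Angle of the blue hook (rad), same range, direction, stops and stiffness as hook_a: 0 folded, 1.571 out; 0 to 0.3 at the start.
- spanner: Flat plate spanner, 0.24 to 0.4 kg, 10 thick along its x, 46 wide along its y, z up. Origin: middle of the upper edge of its oblong eye, which rests on the bar's top (z 210 when hung). Eye 24 wide (y), 44 high (z 0 to -44). Below it frame, shank and open jaw to z -152. At the start it hangs on the yellow hook 33 to 57 from the pin, its x along the bar.
- spanner_grip (a point): Middle of the spanner's red grip above the eye, z +18 from its origin: solid, 10 thick (x), 42 wide (y), 36 high (z 0 to 36). Grip here across the thickness. To take it off or hang it, hold it about 27 above its hung height: the hook's upturned end then passes through the eye as it is moved along the bar.
- spray_can: Bystander: yellow spray can, diameter 52, 150 tall, standing; origin at its underside.
- screwdriver: Bystander: screwdriver with green handle, lying on the bench, origin under its middle.
- carton: Bystander: small cardboard carton 90 x 60 x 45, origin at its underside.
There are look-alikes about, which are no part of the job. What is shaped like the stand_b but pink is not meant.

How it is judged:
On the way, in this order (a step that is already met when the one before it is completed fails the run):
1. the blue hook is swung fully out (within 0.035 rad of its stop) while the spanner still hangs on the yellow one (value of joint hook_b above 1.535 rad and contact force between spanner and stand_a above 1 N), for 0.2 s.
2. the spanner hangs by its eye on the blue hook, at rest and let go (x of spanner in the frame of stand_b between 0.045 and 0.12 m and y of spanner in the frame of stand_b between 0.012 and 0.088 m and height (world z) of spanner between 0.203 and 0.217 m and angle between spanner's own z axis and vertical below 0.3 rad and contact force between spanner and stand_b above 1.2 N and value of joint hook_b above 1.48 rad and linear speed of spanner below 0.04 m/s and contact force between the fingers and spanner below 0.2 N), for 0.3 s.
3. the emptied yellow hook is folded flat (value of joint hook_a below 0.035 rad), for 0.2 s.
At the end, for the whole second after the job is handed in: The spanner hangs upright (within 0.3 rad) by its eye on the bar of the blue hook, let go and still, eye edge 203 to 217 mm above the bench; the blue hook is swung out to above 1.48 rad; the yellow hook is folded flat to below 0.035 rad; bystanders where they were (all of step 2 and value of joint hook_a below 0.035 rad and velocity of joint hook_a below 0.05 rad/s); the robot touches nothing.
It fails at once if the robot presses on a stand or its hook with more than 16 N (contact force between any of the fingers, the arm and stand_a above 16 N or contact force between any of the fingers, the arm and stand_b above 16 N).
It fails at once if the spanner is rammed against a hook or stand with more than 25 N (contact force between spanner and stand_a above 25 N or contact force between spanner and stand_b above 25 N).
It fails at once if the spanner is dropped (its eye falls below 170 mm) (height (world z) of spanner below 0.17 m).
It fails at once if the can, screwdriver or carton is disturbed (moved over 15 mm) (distance of any of spray_can, screwdriver, carton from where it was at the start of the episode above 0.015 m).
It also fails if it takes over 72 s, if anything falls off the work surface, if the arm or the gripper's body presses on something with over 40 N, if the wrist force passes 120 N, or if a joint passes its speed limit or range.

## Working session

There is one attempt and no reset: what is moved stays moved. The work goes in short steps, Python scripts to look and compute and a tool call to move; the robot and the scene stay as the last step left them, time stands still between calls to the robot, and variables do not carry over. Pictures are saved under pics/ and viewed, and the job is handed in when it is done.

Besides the shell and the picture viewer there is one more tool, called after "Call:" as name(argument=value, ...), one argument or row to a line, values as JSON. move_arm: Moves the arm, as the interface text tells. Its arguments: {"type":"object","properties":{"targets":{"type":"array"},"newtons":{"type":"number"}},"required":["targets"]}

```bash
ls; mkdir -p pics; python3 - <<'E'
from bench import env
import cv2
s=env.sense();print(s);print(env.tcp_to_tips)
for n in("scene","side","wrist"):
    im=env.get_image(n);cv2.imwrite(f"pics/{n}0.png",im[:,:,::-1]);print(n,env.calibration(n))
E
```

```text
pics
{'clock': 0.0, 'joint_pos': array([-1.31223611,  0.69001962, -0.19448804,  1.56635217,  0.15733349,
        0.90246843, -0.21507214]), 'joint_velocities': array([-0.00105147,  0.00032041, -0.00159583,  0.00020198, -0.00080225,
        0.0004189 ,  0.00023391]), 'joint_torque': array([ 1.81210989e-04, -5.27561867e+01, -1.26661599e+00, -1.53421569e+01,
       -5.25740872e-02,  6.52274684e-03,  1.71799438e-04]), 'tool_pos': array([0.13922832, 0.60868363, 0.25688493]), 'tool_rot': array([-3.52127384e-01, -3.12175567e+00,  2.91190472e-03]), 'force': array([ 0.11774611, -0.86206849,  0.06314365]), 'ft_torque': array([-0.00136241, -0.00328335,  0.00167376]), 'gripper_width': 1.0024620615575084}
0.019
scene {'fx': 413.5061334976661, 'fy': 413.5061334976661, 'cx': 258.06014940555826, 'cy': 195.8185838810826, 'D': array([-0.05153693,  0.        ,  0.        ,  0.        ,  0.        ]), 'R': array([[ 0.0819663 ,  0.99660366, -0.00791672],
       [ 0.70872488, -0.06387068, -0.70258777],
       [-0.70070719,  0.05197774, -0.71155305]]), 't': array([-0.05667759, -0.20498115,  1.59511431])}
s
[... 235 characters left out ...]
214],
       [-0.07541011, -0.47069722, -0.87906624],
       [ 0.18090548,  0.86048894, -0.47626883]]), 't': array([-0.46843859,  0.19179404,  1.05011726])}
wrist {'fx': 306.64844730592944, 'fy': 306.64844730592944, 'cx': 258.14218237051165, 'cy': 189.52365562774523, 'D': array([-0.06117836,  0.        ,  0.        ,  0.        ,  0.        ]), 'hand_eye': array([[-1.97947782e-04, -9.59341413e-01, -2.82248144e-01,
         7.32619690e-02],
       [ 9.99999944e-01, -1.14138045e-04, -3.13378210e-04,
        -9.63353962e-05],
       [ 2.68421443e-04, -2.82248191e-01,  9.59341382e-01,
        -1.27525962e-01],
       [ 0.00000000e+00,  0.00000000e+00,  0.00000000e+00,
         1.00000000e+00]])}
```

View pics/scene0.png

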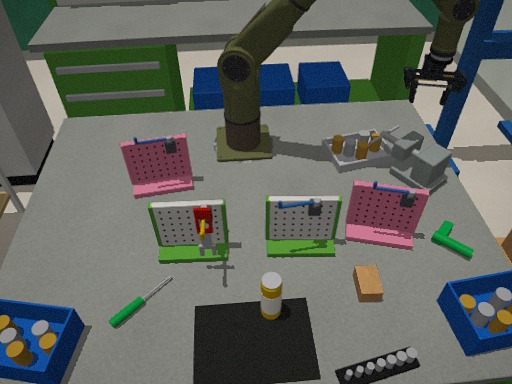

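View pics/side0.png

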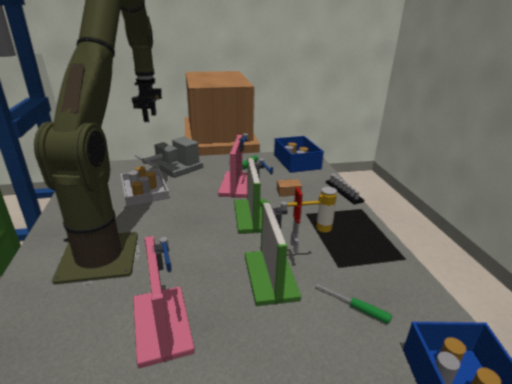

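View pics/wrist0.png

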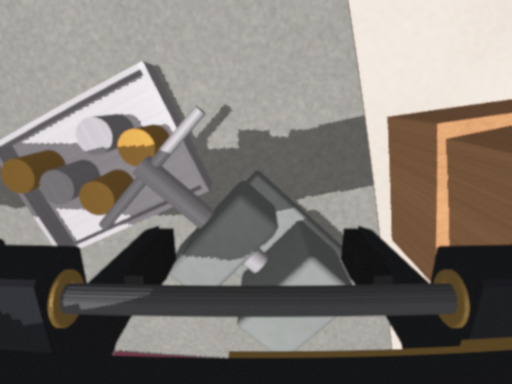

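Candidates: the stand at scene (303,225), green frame with a blue hook, is stand_b. Pink look-alikes at (157,165) and (385,213) are rejected. stand_a is the green stand at (190,230), with the yellow hook and the red-gripped spanner. I'll check this in a close crop.

```bash
cat > h.py <<'E'
import numpy as np, cv2
from bench import env
from scipy.spatial.transform import Rotation as Ro
def cal(n):
    c=env.calibration(n);K=np.array([[c['fx'],0,c['cx']],[0,c['fy'],c['cy']],[0,0,1]])
    if n=='wrist':
        s=env.sense();Rt=Ro.from_rotvec(s['tool_rot']).as_matrix();H=c['hand_eye']
        Rcw=Rt@H[:3,:3];o=Rt@H[:3,3]+s['tool_pos'];R=Rcw.T;t=-R@o
    else: R,t=c['R'],c['t']
    return K,np.array(c['D']),R,np.array(t)
def ray(c,uv):
    K,D,R,t=c
    p=cv2.undistortPoints(np.array([[uv]],float),K,D)[0,0]
    d=R.T@np.array([p[0],p[1],1]);return -R.T@t,d/np.linalg.norm(d)
def plane(c,uv,z):
    o,d=ray(c,uv);return o+d*(z-o[2])/d[2]
def proj(c,X):
    K,D,R,t=c
    return cv2.projectPoints(np.array(X,float).reshape(-1,3),cv2.Rodrigues(R)[0],t,K,D)[0].reshape(-1,2)
def tri(c1,u1,c2,u2):
    o1,d1=ray(c1,u1);o2,d2=ray(c2,u2)
    A=np.stack([d1,-d2],1);s=np.linalg.lstsq(A,o2-o1,rcond=None)[0]
    p,q=o1+s[0]*d1,o2+s[1]*d2;return (p+q)/2,np.linalg.norm(p-q)
def crop(im,x0,y0,x1,y1,f,fn):
    cv2.imwrite(fn,cv2.resize(im[y0:y1,x0:x1,::-1],None,fx=f,fy=f,interpolation=cv2.INTER_CUBIC))
E
python3 - <<'E'
import cv2
from h import *
im=cv2.imread('pics/scene0.png')[:,:,::-1]
crop(im,140,185,350,270,3.8,'pics/c1.png')
im=cv2.imread('pics/side0.png')[:,:,::-1]
crop(im,220,150,350,310,3.7,'pics/c2.png')
E
```

```text
(no output)
```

View pics/c1.png

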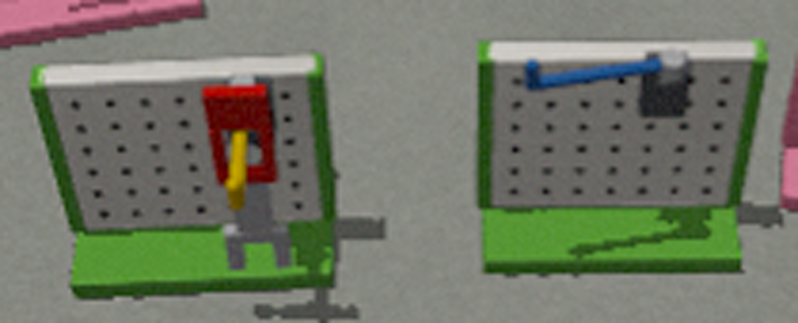

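View pics/c2.png

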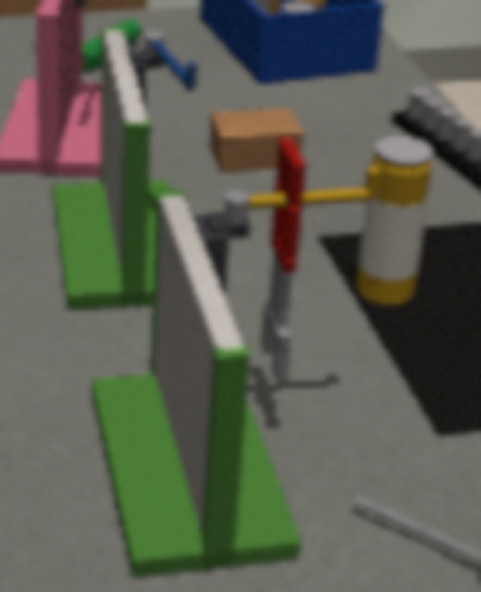

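```bash
cat > st.py <<'E'
from h import *
def fit(c,obs):  # obs: list of (u,v, lx,ly,lz) mm
    W=[];L=[]
    for u,v,x,y,z in obs:
        W.append(plane(c,(u,v),z/1e3)[:2]);L.append((x/1e3,y/1e3))
    W=np.array(W);L=np.array(L);wm,lm=W.mean(0),L.mean(0)
    U,S,Vt=np.linalg.svd((L-lm).T@(W-wm));R=(U@Vt).T
    t=wm-R@lm;res=W-(L@R.T+t)
    return t,np.degrees(np.arctan2(R[1,0],R[0,0])),np.round(res*1e3,1)
E
python3 - <<'E'
from st import *
c=cal('scene')
f=lambda x,y:(140+(x+.5)/3.8-.5,185+(y+.5)/3.8-.5)
P={'a':[(38,90,9,-100,188),(322,76,9,100,188),(33,70,-9,-100,188),(318,56,-9,100,188),(75,297,60,-100,0),(333,287,60,100,0),(73,283,60,-100,20),(333,275,60,100,20)],
'b':[(480,61,9,-100,188),(764,63,9,100,188),(480,42,-9,-100,188),(764,43,-9,100,188),(485,272,60,-100,0),(741,271,60,100,0),(484,262,60,-100,20),(742,261,60,100,20)]}
for k in P:
    o=[f(p[0],p[1])+p[2:] for p in P[k]]
    t,a,r=fit(c,o);print(k,t,a);print(r.tolist())
c2=cal('side')
# spanner/hook points
for n,q in {'gripTop':((235,88)),'hookend':((235,190)),'bluehub':((674,58)),'bluetip':((532,66))}.items(): print(n,f(*q),plane(c,f(*q),.225))
E
```

```text
a [ 0.4876725  -0.17495286] -1.7619587250357125
[[4.4, 2.6], [2.5, 1.9], [2.5, -3.5], [0.6, -1.0], [-4.4, 0.0], [-3.1, -1.7], [-2.8, 2.2], [0.3, -0.6]]
b [0.49645481 0.1414666 ] -5.09259872276065
[[1.1, -2.3], [3.3, -1.3], [0.1, -2.1], [1.7, 1.6], [-3.7, 2.8], [-4.6, 1.4], [1.5, 1.4], [0.5, -1.5]]
gripTop (201.47368421052633, 207.78947368421052) [ 0.5433912 -0.130013   0.225    ]
hookend (201.47368421052633, 234.63157894736844) [ 0.631421   -0.12883909  0.225     ]
bluehub (317.0, 199.89473684210526) [0.54208377 0.16638508 0.225     ]
bluetip (279.63157894736844, 202.0) [0.54090675 0.06964488 0.225     ]
```

```bash
cat >> h.py <<'E'
def goto(p,yaw):
    """yaw: world angle(deg) of tool x axis, tool down. prints shift in tool axes (mm) and the turn about z"""
    s=env.sense();R=Ro.from_rotvec(s['tool_rot']).as_matrix()
    d=R.T@(np.array(p)-s['tool_pos'])*1e3
    y=np.radians(yaw);T=np.array([[np.cos(y),np.sin(y),0],[np.sin(y),-np.cos(y),0],[0,0,-1]])
    rv=np.degrees(Ro.from_matrix(R.T@T).as_rotvec())
    print('shift',np.round(d,1),'turn',np.round(rv,1),'yaw now',np.degrees(np.arctan2(R[1,0],R[0,0])).round(1),'tcp',s['tool_pos'].round(4),'F',s['force'].round(1),'t',round(s['clock'],2),'g',round(s['gripper_width'],3))
E
python3 - <<'E'
from h import *
goto((.5,.15,.42),90);goto((.5,.15,.42),-90);goto((.5,.15,.42),180)
E
```

```text
shift [-454.  -367.1 -162.3] turn [-0.1  0.1 77.1] yaw now 167.1 tcp [0.1392 0.6088 0.2571] F [ 0.7 -0.1 -0.2] t 0.15 g 0.998
shift [-454.  -367.1 -162.3] turn [-1.000e-01 -1.000e-01 -1.029e+02] yaw now 167.1 tcp [0.1392 0.6088 0.2571] F [ 0.7 -0.1 -0.2] t 0.15 g 0.998
shift [-454.  -367.1 -162.3] turn [ -0.1  -0.  -12.9] yaw now 167.1 tcp [0.1392 0.6088 0.2571] F [ 0.7 -0.1 -0.2] t 0.15 g 0.998
```

Call:
move_arm(
  targets=[
    [[0,0,0,-40,0,0,0],[0,0,0,-40,0,0,0],[0,0,0,-40,0,0,0],[0,-25,-20,-20,0,0,0],[0,-30,-25,-10,0,0,0],[0,-30,-25,-10,0,0,0],[0,-30,-25,0,0,0,0],[0,-30,-25,0,0,0,0],[0,-30,-25,0,0,0,0],[0,-30,-25,0,0,0,0],[0,-30,-25,0,0,0,0],[0,-30,-25,0,0,0,0]],
  ],
)

```text
clock: 1.15
tool_pos: [0.3493, 0.3339, 0.4177]
tool_rot: [-0.352, -3.122, 0.0]
force: [1.2, 0.8, -0.2]
gripper_width: 1.004
```

Call:
move_arm(
  targets=[
    [[0,-30,-25,0,0,0,0],[0,-30,-25,0,0,0,0],[0,-30,-25,0,0,0,0],[0,-30,-25,0,0,0,0],[0,-30,-22,0,0,0,0],[0,-30,-22,0,0,0,0],[0,0,0,0,0,0,7],[0,0,0,0,0,0,7],[0,0,0,0,0,0,7],[0,0,0,0,0,0,7],[0,0,0,0,0,0,7],[0,0,0,0,0,0,7]],
  ],
)

```text
clock: 2.15
tool_pos: [0.4917, 0.1552, 0.4174]
tool_rot: [-1.456, -2.783, 0.001]
force: [-1.3, 0.2, -0.1]
gripper_width: 1.004
```

Call:
move_arm(
  targets=[
    [[0.9,0,0,0,0,0,7],[0.9,0,0,0,0,0,7],[0.9,0,0,0,0,0,7],[0.9,0,0,0,0,0,7],[0.9,0,0,0,0,0,7],[0.9,0,0,0,0,0,0],[0.9,0,0,0,0,0,0]],
  ],
)

```text
clock: 2.73
tool_pos: [0.4917, 0.1554, 0.4175]
tool_rot: [-2.215, -2.228, 0.001]
force: [0.2, -0.1, 0.0]
gripper_width: 0.499
```

```bash
python3 - <<'E'
from h import *
goto((.5,.15,.42),90);print(env.sense()['joint_pos'].round(2))
im=env.get_image('wrist');cv2.imwrite('pics/w1.png',cv2.resize(im[:,:,::-1],None,fx=1.5,fy=1.5))
E
```

```text
shift [-5.4  8.2 -2.5] turn [-0.   0.   0.3] yaw now 90.3 tcp [0.4917 0.1554 0.4175] F [ 0.2 -0.1  0. ] t 2.73 g 0.499
[-0.55  0.37  0.24  1.65 -0.09  1.12 -0.29]
```

View pics/w1.png

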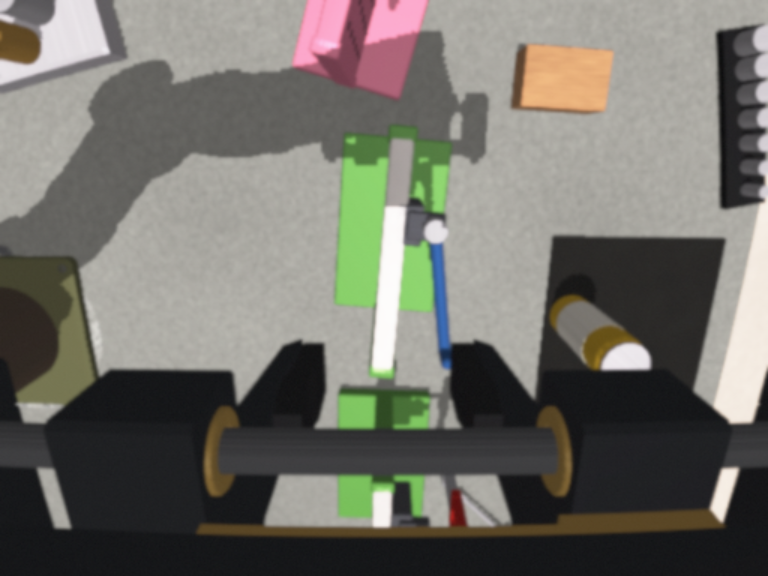

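The wrist view shows stand_b from above. The board top runs (403,127)–(384,376), the hub cap is at (435,231), and the blue bar's tip is at (447,365), all in the 1.5x picture.

```bash
python3 - <<'E'
from st import *
c=cal('wrist')
f=lambda x,y:((x+.5)/1.5-.5,(y+.5)/1.5-.5)
P=[(390,126,-9,100,188),(416,127,9,100,188),(371,375,-9,-100,188),(395,377,9,-100,188),(345,134,-60,100,20),(450,142,60,100,20),(336,303,-60,-100,20),(432,310,60,-100,20)]
t,a,r=fit(c,[f(*p[:2])+p[2:] for p in P]);print(t,a,r.tolist())
a_=np.radians(a);R=np.array([[np.cos(a_),-np.sin(a_)],[np.sin(a_),np.cos(a_)]])
for n,u,z in(('hub',(435,231),.212),('tip',(447,365),.228),('barmid',(441,300),.205),('barNear',(438,260),.205),('can',(625,357),.15),('span',(457,500),.246)):
    w=plane(c,f(*u),z)[:2];print(n,w.round(4),'local',(R.T@(w-t)*1e3).round(1))
im=cv2.imread('pics/w1.png');hsv=cv2.cvtColor(im,cv2.COLOR_BGR2HSV)
m=cv2.inRange(hsv,(105,120,60),(125,255,255));m[400:]=0;m[:,:410]=0;m[:,470:]=0;ys,xs=np.nonzero(m)
W=np.array([plane(c,f(np.median(xs[ys==y]),y),.205)[:2] for y in range(250,345,5)])
d=np.polyfit(W[:,1],W[:,0],1);print('bar slope angle vs -y',np.degrees(np.arctan(-d[0])),'W',W[0],W[-1])
E
```

```text
[0.49459365 0.14283708] -4.0397260054394355 [[-0.3, 1.9], [1.0, 2.6], [-1.1, -2.3], [1.6, -2.8], [2.0, -2.4], [-2.6, -1.7], [1.5, 2.3], [-2.1, 2.5]]
hub [0.5257 0.1709] local [29.  30.2]
tip [0.5368 0.0711] local [ 47.1 -68.5]
barmid [0.533  0.1155] local [ 40.2 -24.5]
barNear [0.5294 0.1475] local [34.4  7.1]
can [0.7189 0.0406] local [230.9 -86.1]
span [ 0.5479 -0.0396] local [  66.  -178.3]
bar slope angle vs -y 6.277007178273602 W [0.52803861 0.15525897] [0.53629873 0.08181195]
```

```bash
python3 - <<'E'
from h import *
goto((.4999,.0926,.218),96.3)
E
```

```text
shift [-62.8   7.9 199.5] turn [-0.  0. -6.] yaw now 90.3 tcp [0.4918 0.1554 0.4175] F [ 0.7 -0.2  0.6] t 2.78 g 0.45
```

Call:
move_arm(
  targets=[
    [[1,-31,4,0,0,0,0],[1,-32,4,10,0,0,0],[1,0,0,35,0,0,-6],[1,0,0,35,0,0,0],[1,0,0,30,0,0,0],[1,0,0,0,0,0,0],[1,0,0,0,0,0,0],[1,0,0,0,0,0,0]],
  ],
)

```text
clock: 3.45
tool_pos: [0.5012, 0.0925, 0.3092]
tool_rot: [2.098, 2.337, 0.003]
force: [0.8, 0.7, 0.7]
gripper_width: 0.005
```

```bash
python3 - <<'E'
from h import *
goto((.4999,.0926,.218),96.3)
im=env.get_image('wrist');cv2.imwrite('pics/w2.png',cv2.resize(im[:,:,::-1],None,fx=1.5,fy=1.5))
E
```

```text
shift [ 0.2 -1.5 91.2] turn [ 0.1 -0.  -0.1] yaw now 96.2 tcp [0.5012 0.0925 0.3092] F [0.8 0.7 0.7] t 3.45 g 0.005
```

View pics/w2.png

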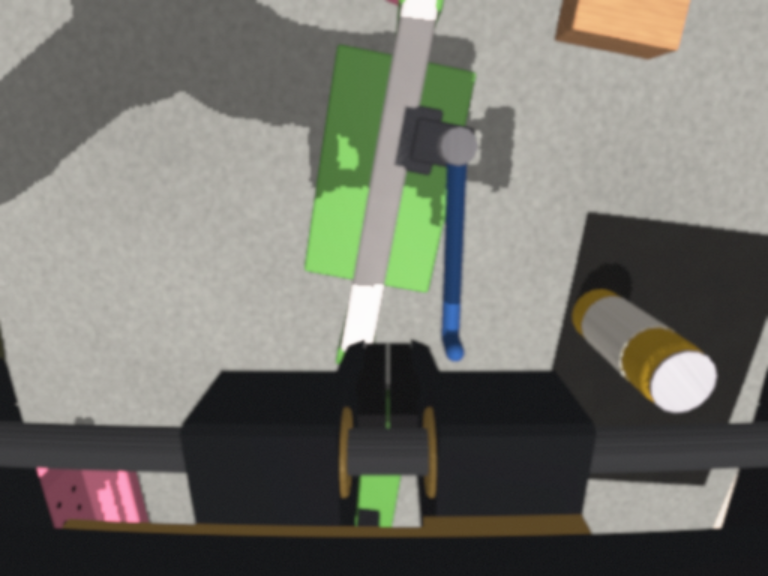

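```bash
python3 - <<'E'
from h import *
c=cal('wrist')
f=lambda x,y:((x+.5)/1.5-.5,(y+.5)/1.5-.5)
for n,u,z in(('hub',(459,146),.212),('tip',(455,353),.228),('b1',(457,180),.205),('b2',(453,290),.205)): print(n,plane(c,f(*u),z).round(4))
E
```

```text
hub [0.5269 0.1705 0.212 ]
tip [0.5373 0.0721 0.228 ]
b1 [0.5293 0.1544 0.205 ]
b2 [0.5356 0.0978 0.205 ]
```

The blue hook's pin is at about (0.527, 0.170), and the closed fingers are on the board side of the bar. I'll descend and make contact slowly.

Call:
move_arm(
  targets=[
    [[1,0,0,30,0,0,0],[1,0,0,30,0,0,0],[1,0,0,20,0,0,0],[1,0,0,10,0,0,0],[1,0,0,1,0,0,0],[1,0,2,0,0,0,0],[1,0,2,0,0,0,0],[1,0,2,0,0,0,0]],
  ],
)

```text
clock: 4.17
tool_pos: [0.5075, 0.0932, 0.2183]
tool_rot: [2.098, 2.336, 0.005]
force: [0.6, 1.2, 0.2]
gripper_width: 0.009
```

Call:
move_arm(
  targets=[
    [[1,0,2,0,0,0,0],[1,0,2,0,0,0,0],[1,0,2,0,0,0,0]],
  ],
)

```text
clock: 4.42
tool_pos: [0.5126, 0.0937, 0.2172]
tool_rot: [2.099, 2.337, 0.001]
force: [0.7, -1.6, 0.4]
gripper_width: 0.002
```

Call:
move_arm(
  targets=[
    [[1,-0.7,2.6,0,0,0,-2],[1,-0.7,2.6,0,0,0,-2],[1,-0.7,2.6,0,0,0,-2],[1,-0.7,2.6,0,0,0,-2]],
  ],
)

```text
clock: 4.75
tool_pos: [0.5206, 0.0922, 0.2165]
tool_rot: [-1.927, -2.476, 0.006]
force: [-5.7, -1.1, 3.7]
gripper_width: 0.002
```

Call:
move_arm(
  targets=[
    [[1,-1,4,0,0,0,-3],[1,-1,4,0,0,0,-3],[1,-1,4,0,0,0,-3],[1,-1,4,0,0,0,-3],[1,-1,4,0,0,0,-3],[1,-1,4,0,0,0,-3]],
  ],
)

```text
clock: 5.25
tool_pos: [0.5453, 0.0942, 0.2166]
tool_rot: [-1.517, -2.748, 0.007]
force: [-4.9, -2.3, 4.2]
gripper_width: 0.005
```

Call:
move_arm(
  targets=[
    [[1,-1,4,0,0,0,-3],[1,-1,4,0,0,0,-3],[1,-1,4,0,0,0,-3],[1,-1,4,0,0,0,-3],[1,-1,4,0,0,0,-3],[1,-1,4,0,0,0,-3]],
  ],
)

```text
clock: 5.75
tool_pos: [0.5682, 0.1038, 0.2166]
tool_rot: [-1.07, -2.952, 0.007]
force: [-2.6, -3.7, 2.5]
gripper_width: 0.003
```

```bash
cat > rel.py <<'E'
from h import *
pin=np.array([.5265,.1705])
s=env.sense();R=Ro.from_rotvec(s['tool_rot']).as_matrix()
r=pin-s['tool_pos'][:2]; print('pin in tool',(R[:2,:2].T@r*1e3).round(1),'yaw',np.degrees(np.arctan2(R[1,0],R[0,0])).round(1),'z',s['tool_pos'][2].round(4),'F tool',(R.T@s['force']).round(1))
E
python3 rel.py
```

```text
pin in tool [74.7 24.5] yaw 140.2 z 0.2166 F tool [-0.4 -4.5 -2.5]
```

Call:
move_arm(
  targets=[
    [[1,-1,4,0,0,0,-3],[1,-1,4,0,0,0,-3],[1,-1,4,0,0,0,-3],[1,-1,4,0,0,0,-3],[1,-1,4,0,0,0,-3],[1,-1,4,0,0,0,-3],[1,-1,4,0,0,0,-3],[1,-1,4,0,0,0,-3]],
  ],
)

```text
clock: 6.42
tool_pos: [0.5919, 0.1268, 0.2167]
tool_rot: [-0.434, -3.111, 0.008]
force: [-1.3, -5.3, 3.1]
gripper_width: 0.009
```

```bash
python3 rel.py; python3 - <<'E'
from h import *
im=env.get_image('scene');crop(im,240,180,350,260,6,'pics/s2.png')
E
```

```text
pin in tool [74.8 24.2] yaw 164.1 z 0.2167 F tool [-0.2 -5.5 -3.1]
```

View pics/s2.png

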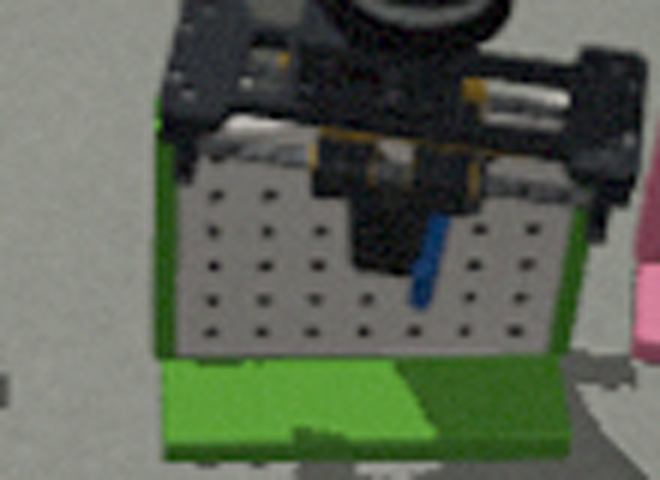

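The blue bar is being pushed cleanly by the finger's flank (bar tip at crop (420,300)). I'll do the last few degrees slowly.

Call:
move_arm(
  targets=[
    [[1,-1,4,0,0,0,-3],[1,-0.7,2.6,0,0,0,-2],[1,-0.4,1.3,0,0,0,-1],[1,-0.4,1.3,0,0,0,-1]],
  ],
)

```text
clock: 6.8
tool_pos: [0.5969, 0.1359, 0.2168]
tool_rot: [0.247, 3.131, -0.005]
force: [0.7, -4.6, 2.3]
gripper_width: 0.006
```

Call:
move_arm(
  targets=[
    [[1,-0.4,1.3,0,0,0,-1],[1,-0.4,1.3,0,0,0,-1]],
  ],
)

```text
clock: 6.97
tool_pos: [0.5981, 0.1384, 0.2168]
tool_rot: [0.192, 3.135, -0.005]
force: [0.0, -4.7, 2.4]
gripper_width: 0.008
```

Call:
move_arm(
  targets=[
    [[1,-0.2,0.8,0,0,0,0],[1,-0.2,0.8,0,0,0,0]],
  ],
)

```text
clock: 7.13
tool_pos: [0.5985, 0.1401, 0.2168]
tool_rot: [0.193, 3.136, -0.005]
force: [-0.4, -4.5, 2.1]
gripper_width: 0.006
```

```bash
python3 rel.py
```

```text
pin in tool [75.2 21.4] yaw 172.9 z 0.2168 F tool [-0.2 -4.6 -2. ]
```

Call:
move_arm(
  targets=[
    [[1,-0.2,0.8,0,0,0,-1],[1,-0.2,0.8,0,0,0,-1]],
  ],
)

```text
clock: 7.3
tool_pos: [0.5993, 0.1416, 0.2168]
tool_rot: [0.137, 3.138, -0.005]
force: [1.1, -5.0, 1.8]
gripper_width: 0.002
```

Call:
move_arm(
  targets=[
    [[1,0,0.7,0,0,0,0],[1,0,0.7,0,0,0,0]],
  ],
)

```text
clock: 7.47
tool_pos: [0.5995, 0.1429, 0.2168]
tool_rot: [0.139, 3.138, -0.005]
force: [0.6, -4.5, 2.1]
gripper_width: 0.005
```

Call:
move_arm(
  targets=[
    [[1,0,0.6,0,0,0,0],[1,0,0,0,0,0,0]],
  ],
)

```text
clock: 7.63
tool_pos: [0.5996, 0.1437, 0.2168]
tool_rot: [0.139, 3.138, -0.005]
force: [0.5, -5.2, 2.6]
gripper_width: -0.0
```

Call:
move_arm(
  targets=[
    [[1,0,0.6,0,0,0,0],[1,0,0.6,0,0,0,0]],
  ],
)

```text
clock: 7.8
tool_pos: [0.5998, 0.1445, 0.2169]
tool_rot: [0.139, 3.138, -0.005]
force: [0.4, -5.4, 1.5]
gripper_width: 0.005
```

Call:
move_arm(
  targets=[
    [[1,0,0.6,0,0,0,0],[1,0,0.6,0,0,0,0]],
  ],
)

```text
clock: 7.97
tool_pos: [0.6, 0.1456, 0.2169]
tool_rot: [0.139, 3.137, -0.006]
force: [0.9, -6.3, 2.4]
gripper_width: 0.004
```

Call:
move_arm(
  targets=[
    [[1,0,0.6,0,0,0,0],[1,0,0,0,0,0,0]],
  ],
)

```text
clock: 8.13
tool_pos: [0.6, 0.1458, 0.2169]
tool_rot: [0.139, 3.138, -0.007]
force: [0.8, -6.3, 2.6]
gripper_width: 0.003
```

Call:
move_arm(
  targets=[
    [[1,0,0.6,0,0,0,0],[1,0,0.4,0,0,0,0]],
  ],
)

```text
clock: 8.3
tool_pos: [0.6, 0.1459, 0.2168]
tool_rot: [0.14, 3.138, -0.009]
force: [0.0, -7.4, 3.5]
gripper_width: 0.005
```

Call:
move_arm(
  targets=[
    [[1,0,0.6,0,0,0,0],[1,0,0,0,0,0,0]],
  ],
)

```text
clock: 8.47
tool_pos: [0.6, 0.146, 0.2168]
tool_rot: [0.141, 3.138, -0.01]
force: [0.2, -8.3, 3.8]
gripper_width: 0.004
```

Call:
move_arm(
  targets=[
    [[1,0,0.4,0,0,0,0],[1,0,0,0,0,0,0],[1,0,0,0,0,0,0]],
  ],
)

```text
clock: 8.72
tool_pos: [0.6, 0.146, 0.2168]
tool_rot: [0.141, 3.138, -0.01]
force: [0.2, -9.3, 3.6]
gripper_width: 0.002
```

Call:
move_arm(
  targets=[
    [[1,0,-4,0,0,0,0],[1,0,-10,0,0,0,0],[0.6,0,0,-30,0,0,0],[0.6,0,0,-35,0,0,7],[0.6,0,0,-35,0,0,7],[0.6,0,0,-35,0,0,7],[0.6,0,0,-35,0,0,7],[0.6,0,0,-30,0,0,7],[0.6,0,0,0,0,0,7],[0.6,0,0,0,0,0,7],[0.6,0,0,0,0,0,7],[0.6,0,0,0,0,0,7]],
  ],
)

```text
clock: 9.72
tool_pos: [0.5979, 0.1376, 0.4167]
tool_rot: [-1.761, -2.601, -0.002]
force: [-0.8, 0.3, -0.6]
gripper_width: 0.403
```

Call:
move_arm(
  targets=[
    [[0.6,0,0,0,0,0,7],[0.6,0,0,0,0,0,7],[0.6,0,0,0,0,0,7],[0.6,0,0,0,0,0,0]],
  ],
)

```text
clock: 10.05
tool_pos: [0.5979, 0.1377, 0.4164]
tool_rot: [-2.202, -2.24, -0.001]
force: [-0.1, -0.1, 0.2]
gripper_width: 0.399
```

```bash
python3 - <<'E'
from h import *
goto((.5,-.15,.42),88);print(env.sense()['joint_pos'].round(2))
im=env.get_image('wrist');cv2.imwrite('pics/w3.png',cv2.resize(im[:,:,::-1],None,fx=1.5,fy=1.5))
E
```

```text
shift [-285.9 -102.8   -3.8] turn [-0. -0.  3.] yaw now 91.0 tcp [0.5979 0.1377 0.4164] F [-0.1 -0.1  0.2] t 10.05 g 0.399
[-0.37  0.53  0.13  1.37 -0.07  1.25 -0.22]
```

View pics/w3.png

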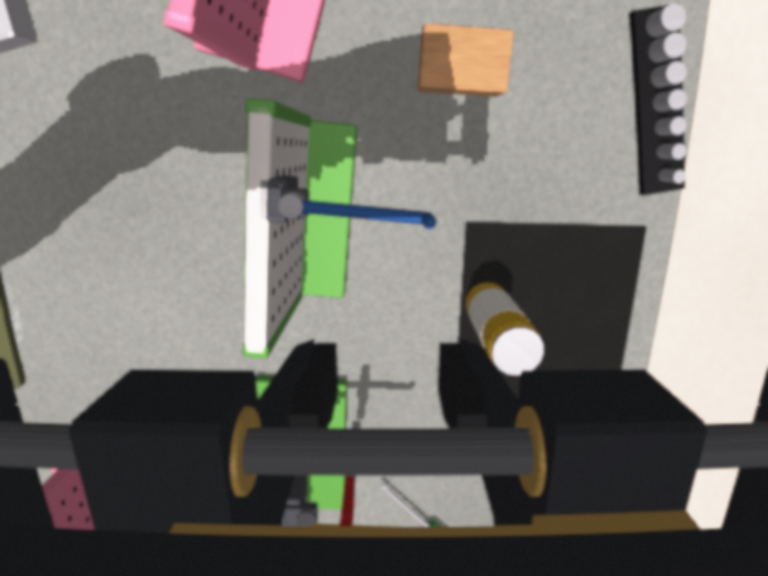

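The blue hook now points outward, with its hub at (290,205) and tip at (430,221). I'll compute the bar line, then move on to stand_a.

```bash
python3 - <<'E'
from h import *
c=cal('wrist')
f=lambda x,y:((x+.5)/1.5-.5,(y+.5)/1.5-.5)
for n,u,z in(('hub',(290,205),.212),('tip',(430,221),.228),('can',(518,352),.15),('carton',(466,60),.045)): print(n,plane(c,f(*u),z).round(4))
im=cv2.imread('pics/w3.png');hsv=cv2.cvtColor(im,cv2.COLOR_BGR2HSV)
m=cv2.inRange(hsv,(105,120,50),(125,255,255))
W=[]
for x in range(315,415,5):
    ys=np.nonzero(m[190:240,x])[0]+190
    W.append(plane(c,f(x,ys.mean()),.205)[:2])
W=np.array(W);p=np.polyfit(W[:,0],W[:,1],1);print('angle',np.degrees(np.arctan(p[0])),'y at .56,.60,.63',np.polyval(p,[.56,.60,.63]))
E
```

```text
hub [0.5263 0.1707 0.212 ]
tip [0.626  0.1636 0.228 ]
can [0.7221 0.0311 0.15  ]
carton [0.6721 0.3    0.045 ]
angle -4.445218939946962 y at .56,.60,.63 [0.16719196 0.16408237 0.16175018]
```

Call:
move_arm(
  targets=[
    [[0.6,-36,-13,0,0,0,0],[0.6,-36,-13,0,0,0,3],[0.6,-36,-12,0,0,0,0],[0.6,-36,-12,0,0,0,0],[0.6,-36,-12,0,0,0,0],[0.6,-30,-8,0,0,0,0],[0.6,0,0,0,0,0,0],[0.6,0,0,0,0,0,0]],
  ],
)

```text
clock: 10.77
tool_pos: [0.5246, -0.0737, 0.417]
tool_rot: [2.259, 2.183, 0.001]
force: [0.8, 1.0, 0.7]
gripper_width: 0.402
```

```bash
python3 - <<'E'
from h import *
goto((.5,-.15,.42),88);print(env.sense()['joint_pos'].round(2))
im=env.get_image('wrist');cv2.imwrite('pics/w4.png',cv2.resize(im[:,:,::-1],None,fx=1.5,fy=1.5))
E
```

```text
shift [-77.1 -22.   -3. ] turn [ 0.  -0.   0.1] yaw now 88.1 tcp [ 0.5246 -0.0737  0.417 ] F [0.8 1.  0.7] t 10.77 g 0.402
[-0.06  0.39  0.17  1.62 -0.07  1.14  0.09]
```

View pics/w4.png

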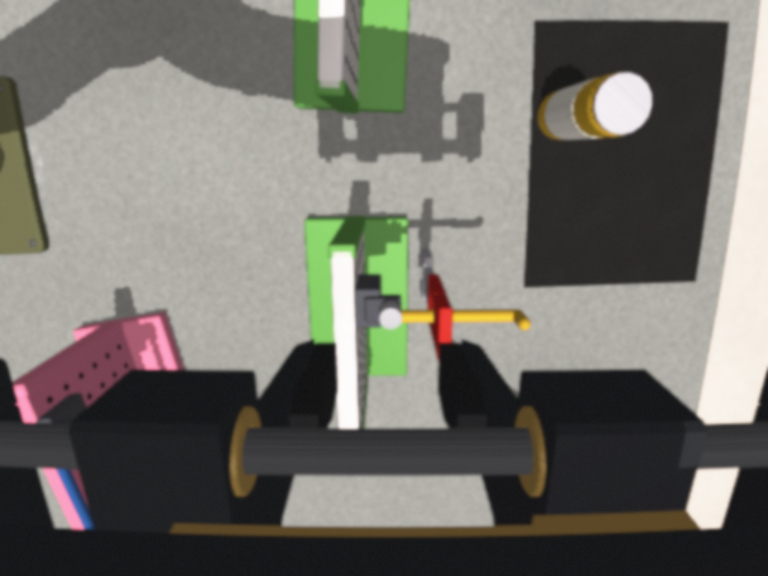

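```bash
python3 - <<'E'
from h import *
im=cv2.imread('pics/w4.png');crop(im[:,:,::-1],370,260,540,380,4.5,'pics/c4.png')
E
```

```text
(no output)
```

View pics/c4.png

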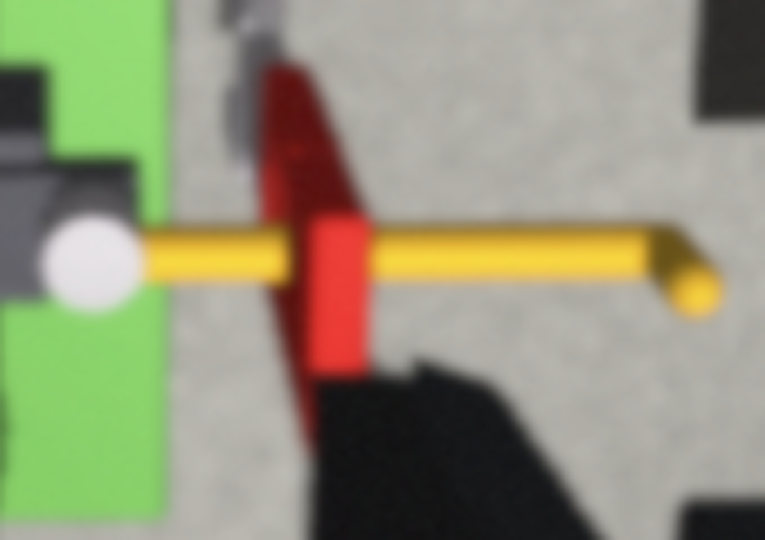

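```bash
python3 - <<'E'
from h import *
c=cal('wrist')
def f(x,y):
    x=370+(x+.5)/4.5-.5;y=260+(y+.5)/4.5-.5
    return ((x+.5)/1.5-.5,(y+.5)/1.5-.5)
for n,u,z in(('hub',(92,264),.212),('tip',(695,292),.228),('gL',(312,213),.246),('gR',(368,213),.246),('gL2',(313,375),.246),('gR2',(369,375),.246),('bar1',(215,257),.205),('bar2',(620,254),.205)): print(n,plane(c,f(*u),z).round(4))
E
```

```text
hub [ 0.5251 -0.1236  0.212 ]
tip [ 0.6242 -0.1257  0.228 ]
gL [ 0.5591 -0.1036  0.246 ]
gR [ 0.5676 -0.1039  0.246 ]
gL2 [ 0.5593 -0.1304  0.246 ]
gR2 [ 0.5681 -0.1307  0.246 ]
bar1 [ 0.5465 -0.1256  0.205 ]
bar2 [ 0.6175 -0.1273  0.205 ]
```

```bash
python3 - <<'E'
from h import *
goto((.5635,-.1255,.24),88.5)
E
```

```text
shift [-52.9  39.9 176.7] turn [ 0.  -0.1 -0.3] yaw now 88.2 tcp [ 0.5252 -0.0716  0.4168] F [0.1 1.7 0.1] t 10.82 g 0.401
```

Call:
move_arm(
  targets=[
    [[0.6,-27,20,15,0,0,0],[0.6,-27.4,19.4,15,0,0,0],[0.6,0,0,40,0,0,0],[0.6,0,0,30,0,0,0],[0.6,0,0,10,0,0,0],[0.6,0,0,0,0,0,0],[0.6,0,0,0,0,0,0]],
  ],
)

```text
clock: 11.4
tool_pos: [0.5637, -0.1261, 0.3073]
tool_rot: [2.254, 2.188, 0.002]
force: [-0.1, -0.6, 0.7]
gripper_width: 0.397
```

```bash
python3 - <<'E'
from h import *
goto((.563,-.127,.24),88.5)
c=cal('wrist')
im=env.get_image('wrist');cv2.imwrite('pics/w5.png',cv2.resize(im[:,:,::-1],None,fx=1.5,fy=1.5))
K,D,R,t=c;np.savez('w5.npz',K=K,D=D,R=R,t=t)
im=env.get_image('scene');crop(im,140,150,260,270,5,'pics/s5.png')
E
```

```text
shift [-1.  -0.7 67.3] turn [ 0.  -0.  -0.2] yaw now 88.3 tcp [ 0.5637 -0.1261  0.3073] F [-0.1 -0.6  0.7] t 11.4 g 0.397
```

View pics/w5.png

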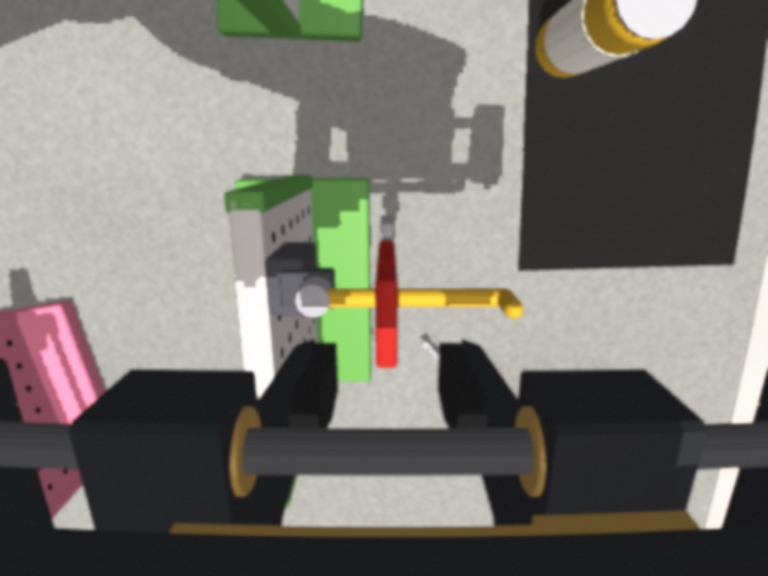

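View pics/s5.png

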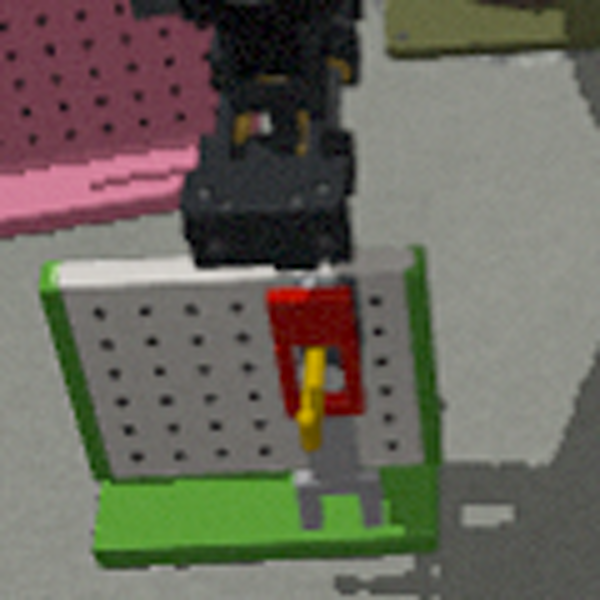

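```bash
python3 - <<'E'
from h import *
d=np.load('w5.npz');c=(d['K'],d['D'],d['R'],d['t'])
f=lambda x,y:((x+.5)/1.5-.5,(y+.5)/1.5-.5)
for n,u,z in(('hub',(313,300),.212),('tip',(514,312),.228),('gL2',(376,367),.246),('gR2',(398,367),.246),('gL1',(376,328),.246),('g0',(387,270),.246),('bar1',(350,299),.205),('bar2',(470,298),.205)): print(n,plane(c,f(*u),z).round(4))
print(proj(c,[[.563,-.105,.246],[.563,-.126,.246],[.563,-.147,.246]])*1.5)
im=cv2.imread('pics/w5.png');crop(im[:,:,::-1],300,230,530,380,3.4,'pics/c5.png')
E
```

```text
hub [ 0.5252 -0.126   0.212 ]
tip [ 0.6239 -0.1297  0.228 ]
gL2 [ 0.5574 -0.1476  0.246 ]
gR2 [ 0.5674 -0.1479  0.246 ]
gL1 [ 0.5582 -0.1287  0.246 ]
g0 [ 0.5638 -0.1024  0.246 ]
bar1 [ 0.5435 -0.1283  0.205 ]
bar2 [ 0.6066 -0.1296  0.205 ]
[[385.06884763 275.67121389]
 [386.56520117 321.80818177]
 [387.97415841 365.1854489 ]]
```

View pics/c5.png

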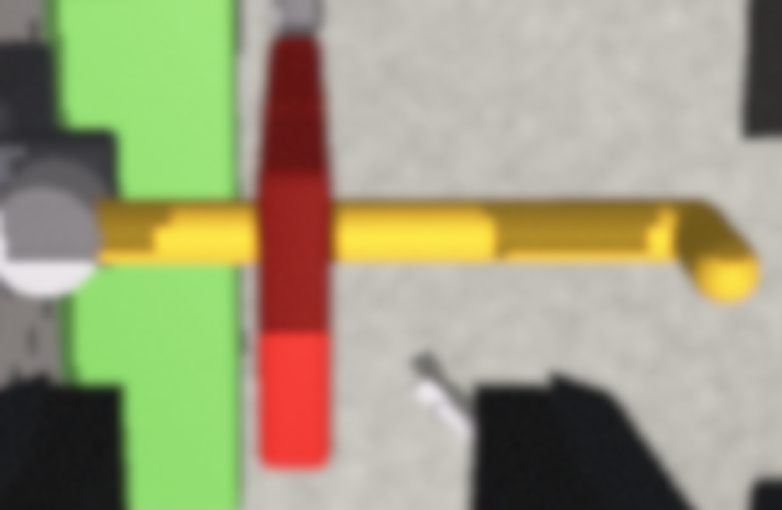

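Call:
move_arm(
  targets=[
    [[0.6,-1,-1,30,0,0,0],[0.6,0,0,25,0,0,0],[0.6,0,0,10,0,0,0],[0.6,0,0,2,0,0,0],[0.6,0,0,0,0,0,0]],
  ],
)

```text
clock: 11.92
tool_pos: [0.5624, -0.1285, 0.2406]
tool_rot: [2.256, 2.184, 0.001]
force: [0.2, 0.3, 0.5]
gripper_width: 0.402
```

Call:
move_arm(
  newtons=25,
  targets=[
    [[0.7,0,0,0,0,0,0],[0.75,0,0,0,0,0,0],[0.8,0,0,0,0,0,0],[0.85,0,0,0,0,0,0],[0.9,0,0,0,0,0,0],[0.95,0,0,0,0,0,0],[1,0,0,0,0,0,0],[1,0,0,0,0,0,0],[1,0,0,0,0,0,0]],
  ],
)

```text
clock: 12.67
tool_pos: [0.5625, -0.1286, 0.2403]
tool_rot: [2.256, 2.184, 0.002]
force: [0.7, -0.1, 4.5]
gripper_width: 0.112
```

```bash
python3 - <<'E'
from h import *
goto((.5625,-.127,.24),88.5)
E
```

```text
shift [ 1.6 -0.   0.3] turn [ 0.1  0.  -0.4] yaw now 88.1 tcp [ 0.5625 -0.1286  0.2403] F [ 0.7 -0.1  4.5] t 12.67 g 0.112
```

Gripped (width 9.9 mm). Now lifting by 27 mm.

Call:
move_arm(
  targets=[
    [[1,0,0,-3,0,0,0],[1,0,0,-6,0,0,0],[1,0,0,-8,0,0,0],[1,0,0,-8,0,0,0],[1,0,0,-2,0,0,0],[1,0,0,0,0,0,0]],
  ],
)

```text
clock: 13.17
tool_pos: [0.5621, -0.1287, 0.2676]
tool_rot: [2.257, 2.184, 0.002]
force: [-0.4, 0.4, -2.2]
gripper_width: 0.113
```

```bash
python3 - <<'E'
from h import *
goto((.5625,-.127,.24),88.5)
for n,b in(('scene',(150,150,270,270)),('side',(230,130,350,250))):
    im=env.get_image(n);crop(im,*b,5,'pics/%s6.png'%n)
E
```

```text
shift [ 1.7  0.3 27.6] turn [ 0.1  0.  -0.4] yaw now 88.1 tcp [ 0.5621 -0.1287  0.2676] F [-0.4  0.4 -2.2] t 13.17 g 0.113
```

View pics/scene6.png

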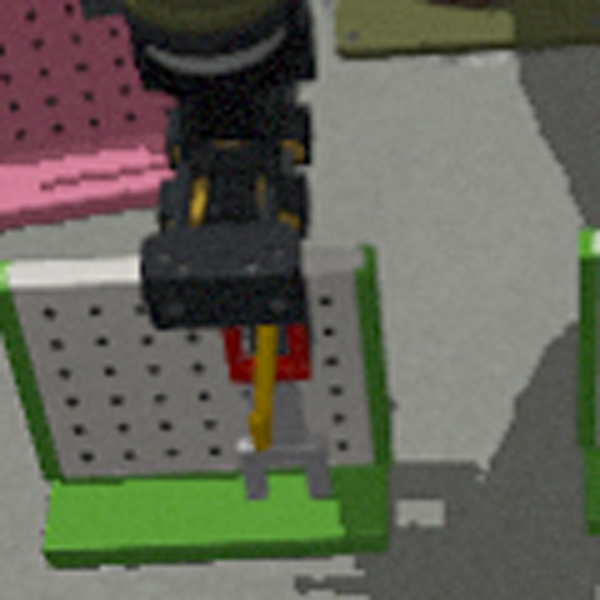

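View pics/side6.png

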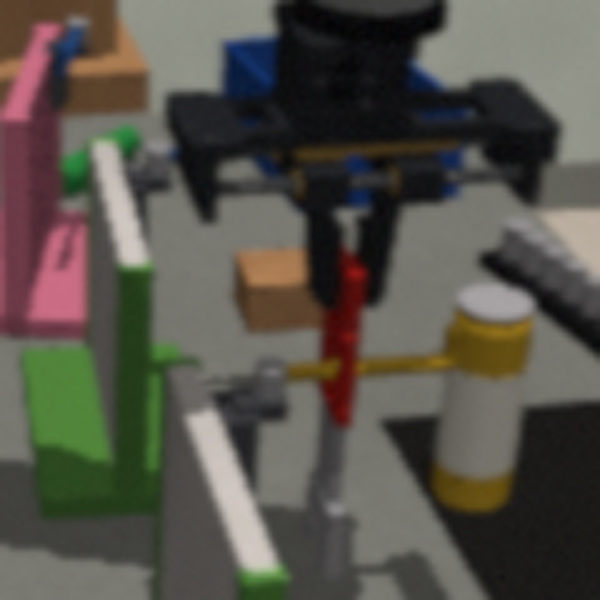

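Call:
move_arm(
  targets=[
    [[1,0,5,0,0,0,0],[1,0,10,0,0,0,0],[1,0,10,0,0,0,0],[1,0,10,0,0,0,0],[1,0,10,0,0,0,0]],
  ],
)

```text
clock: 13.68
tool_pos: [0.6072, -0.1299, 0.2662]
tool_rot: [-2.257, -2.184, 0.001]
force: [-0.7, -0.3, -2.7]
gripper_width: 0.116
```

Call:
move_arm(
  targets=[
    [[1,0,10,0,0,0,0],[1,0,10,0,0,0,0],[1,0,10,0,0,0,0],[1,0,10,0,0,0,0],[1,0,6,0,0,0,0],[1,0,0,0,0,0,0]],
  ],
)

```text
clock: 14.18
tool_pos: [0.6538, -0.1312, 0.266]
tool_rot: [2.257, 2.185, 0.001]
force: [1.2, -0.0, -2.8]
gripper_width: 0.109
```

```bash
python3 - <<'E'
from h import *
goto((.655,.159,.2676),85.5)
for n,b in(('scene',(150,150,270,270)),('side',(230,130,350,250))):
    im=env.get_image(n);crop(im,*b,5,'pics/%s7.png'%n)
E
```

```text
shift [290.1  -8.1  -1.6] turn [ 0.  -0.   2.7] yaw now 88.2 tcp [ 0.6538 -0.1312  0.266 ] F [ 1.2 -0.  -2.8] t 14.18 g 0.109
```

View pics/side7.png

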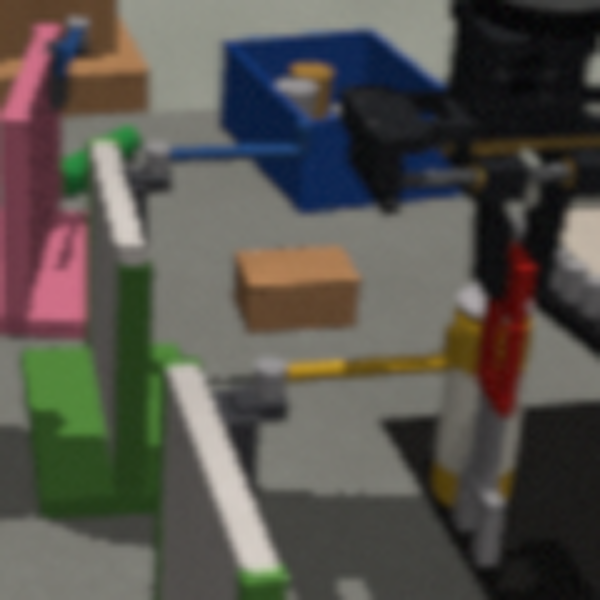

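View pics/scene7.png

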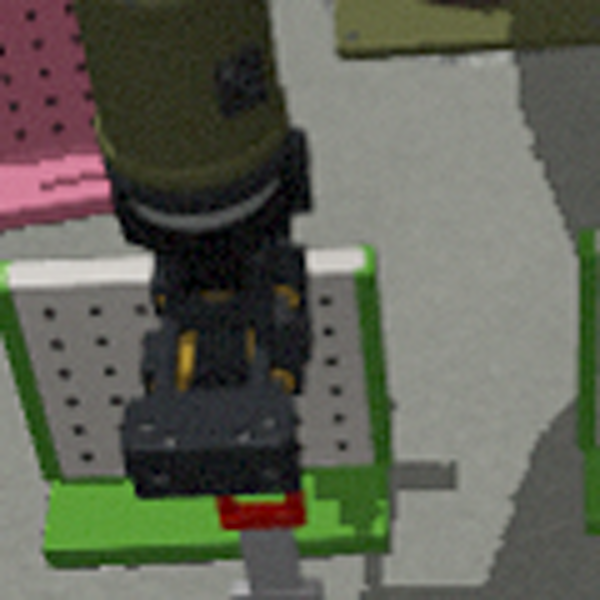

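The spanner is clear of the yellow hook. Carrying it across to the blue one.

Call:
move_arm(
  targets=[
    [[1,10,0,-1,0,0,0],[1,20,0,-1,0,0,0],[1,25,0,0,0,0,0],[1,28,-1,0,0,0,0],[1,28,-1,0,0,0,0],[1,28,-1,0,0,0,0],[1,28,-1,0,0,0,0],[1,28,-1,0,0,0,0],[1,28,-1,0,0,0,0],[1,25,-1,0,0,0,0],[1,20,-1,0,0,0,0],[1,12,0,0,0,0,0]],
  ],
)

```text
clock: 15.28
tool_pos: [0.6525, 0.1534, 0.2688]
tool_rot: [-2.251, -2.188, -0.002]
force: [-0.2, 1.5, -2.9]
gripper_width: 0.113
```

Call:
move_arm(
  targets=[
    [[1,7,0,0,0,0,0],[1,3,0,0,0,0,2.7],[1,0,0,0,0,0,0],[1,0,0,0,0,0,0]],
  ],
)

```text
clock: 15.62
tool_pos: [0.6541, 0.1572, 0.2688]
tool_rot: [2.308, 2.13, -0.001]
force: [-0.8, -0.9, -2.0]
gripper_width: 0.112
```

```bash
python3 - <<'E'
from h import *
goto((.655,.159,.2676),85.5)
c=cal('wrist');im=env.get_image('wrist');cv2.imwrite('pics/w8.png',cv2.resize(im[:,:,::-1],None,fx=1.5,fy=1.5))
np.savez('w8.npz',K=c[0],D=c[1],R=c[2],t=c[3])
for n,b in(('scene',(240,150,360,270)),('side',(230,110,350,230))):
    im=env.get_image(n);crop(im,*b,5,'pics/%s8.png'%n)
E
```

```text
shift [1.9 0.7 1.2] turn [ 0.   0.1 -0.1] yaw now 85.4 tcp [0.6541 0.1572 0.2688] F [-0.8 -0.9 -2. ] t 15.62 g 0.112
```

View pics/w8.png

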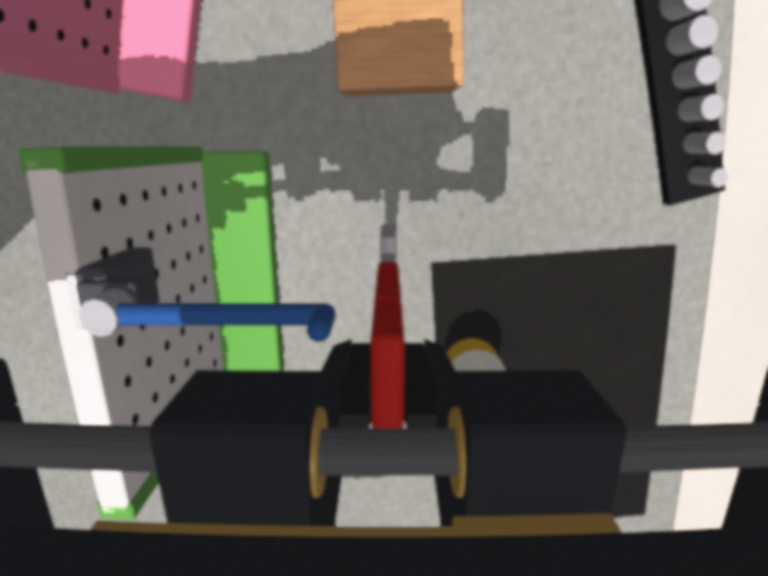

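View pics/scene8.png

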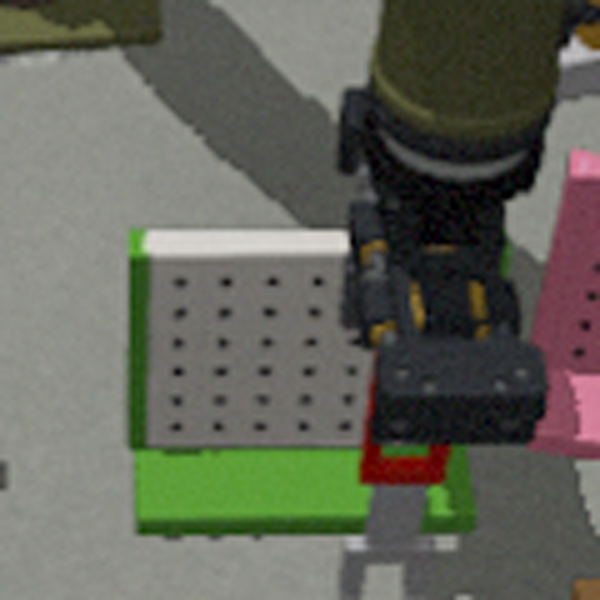

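View pics/side8.png

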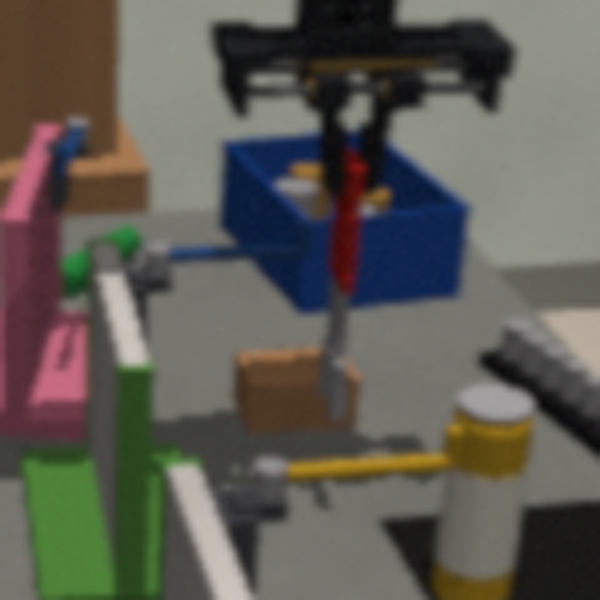

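```bash
python3 - <<'E'
from h import *
d=np.load('w8.npz');c=(d['K'],d['D'],d['R'],d['t'])
f=lambda x,y:((x+.5)/1.5-.5,(y+.5)/1.5-.5)
s=env.sense();R=Ro.from_rotvec(s['tool_rot']).as_matrix();p=s['tool_pos'];print(p)
for n,u,z in(('hub',(98,317),.212),('tip',(318,327),.228),('bar1',(150,314.5),.205),('bar2',(270,315),.205),('grB',(388,428),.276),):
    w=plane(c,f(*u),z);print(n,w.round(4),'tool',(R.T@(w-p)*1e3).round(1))
E
```

```text
[0.65427324 0.15711257 0.26879981]
hub [0.5274 0.171  0.212 ] tool [   3.6 -127.5   56.8]
tip [0.627  0.1652 0.228 ] tool [  5.8 -27.9  40.8]
bar1 [0.5473 0.1681 0.205 ] tool [   2.3 -107.5   63.8]
bar2 [0.6018 0.1636 0.205 ] tool [  2.3 -52.8  63.8]
grB [0.6533 0.1494 0.276 ] tool [-7.8 -0.3 -7.2]
```

Call:
move_arm(
  targets=[
    [[1,2,0,1,0,0,0],[1,0,-5,0,0,0,0],[1,0,-9,0,0,0,0],[1,0,-9,0,0,0,0],[1,0,-9,0,0,0,0]],
  ],
)

```text
clock: 16.18
tool_pos: [0.6216, 0.1631, 0.2676]
tool_rot: [-2.308, -2.131, 0.0]
force: [0.4, 0.3, -3.2]
gripper_width: 0.111
```

Call:
move_arm(
  targets=[
    [[1,0,-9,0,0,0,0],[1,0,-9,0,0,0,0],[1,0,-9,0,0,0,0],[1,0,-8,0,0,0,0],[1,0,-6,0,0,0,0],[1,0,0,0,0,0,0]],
  ],
)

```text
clock: 16.68
tool_pos: [0.5801, 0.1667, 0.2678]
tool_rot: [-2.307, -2.131, 0.001]
force: [-0.1, -0.7, -2.8]
gripper_width: 0.11
```

```bash
python3 - <<'E'
from h import *
goto((.581,.164,.2403),85.5)
for n,b in(('scene',(240,150,360,270)),('side',(230,110,350,230))):
    im=env.get_image(n);crop(im,*b,5,'pics/%s9.png'%n)
E
```

```text
shift [-2.6  1.2 27.5] turn [-0.1 -0.  -0. ] yaw now 85.5 tcp [0.5801 0.1667 0.2678] F [-0.1 -0.7 -2.8] t 16.68 g 0.11
```

View pics/scene9.png

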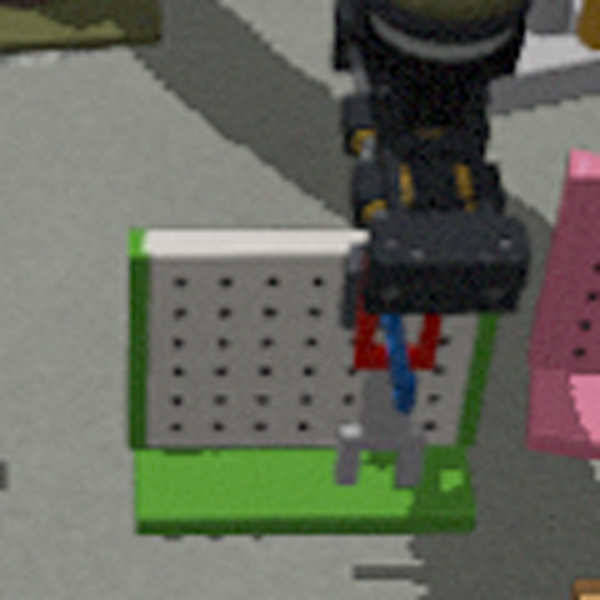

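View pics/side9.png

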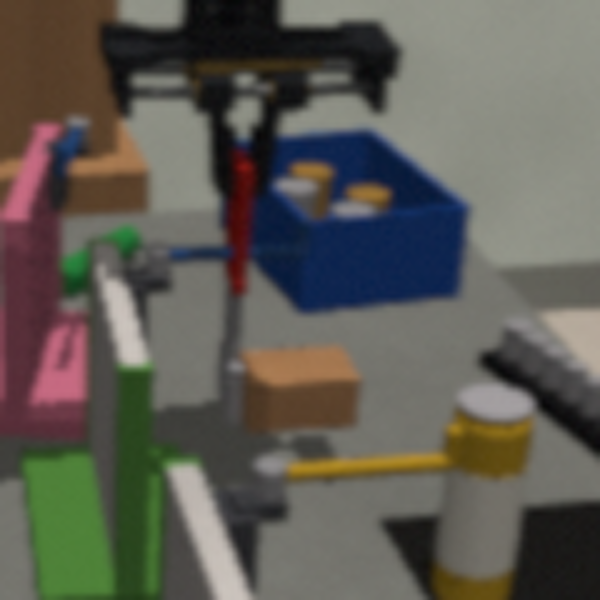

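The blue bar passes through the eye (scene crop: blue at (395,345) inside the red frame). Lowering gently.

Call:
move_arm(
  targets=[
    [[1,0,0,6,0,0,0],[1,0,0,6,0,0,0],[1,0,0,6,0,0,0],[1,0,0,4,0,0,0],[1,0,0,2,0,0,0],[1,0,0,1,0,0,0]],
  ],
)

```text
clock: 17.28
tool_pos: [0.5813, 0.1663, 0.2419]
tool_rot: [-2.308, -2.13, 0.002]
force: [-0.5, 0.1, -2.1]
gripper_width: 0.112
```

Call:
move_arm(
  targets=[
    [[1,0,0,1,0,0,0],[1,0,0,0.7,0,0,0],[1,0,0,0,0,0,0]],
  ],
)

```text
clock: 17.53
tool_pos: [0.5816, 0.1664, 0.2411]
tool_rot: [2.308, 2.131, 0.0]
force: [-0.0, 1.0, -2.3]
gripper_width: 0.112
```

Call:
move_arm(
  targets=[
    [[1,0,0,0.8,0,0,0],[1,0,0,0,0,0,0]],
  ],
)

```text
clock: 17.7
tool_pos: [0.5818, 0.1665, 0.2406]
tool_rot: [2.308, 2.131, 0.001]
force: [-1.2, -1.0, -1.7]
gripper_width: 0.112
```

Call:
move_arm(
  targets=[
    [[1,0,0,0.8,0,0,0],[1,0,0,0,0,0,0]],
  ],
)

```text
clock: 17.87
tool_pos: [0.5818, 0.1665, 0.2403]
tool_rot: [2.308, 2.131, 0.002]
force: [-1.2, -0.4, 3.8]
gripper_width: 0.11
```

Call:
move_arm(
  targets=[
    [[1,0,0,0.8,0,0,0],[1,0,0,0,0,0,0]],
  ],
)

```text
clock: 18.03
tool_pos: [0.5819, 0.1665, 0.24]
tool_rot: [2.308, 2.131, 0.002]
force: [-2.2, -0.8, 8.3]
gripper_width: 0.11
```

Call:
move_arm(
  targets=[
    [[1,0,0,-1,0,0,0],[0.95,0,0,0,0,0,0],[0.85,0,0,0,0,0,0],[0.8,0,0,0,0,0,0],[0.75,0,0,0,0,0,0],[0.7,0,0,0,0,0,0],[0.68,0,0,0,0,0,0],[0.68,0,0,0,0,0,0]],
  ],
)

```text
clock: 18.7
tool_pos: [0.5815, 0.1664, 0.2395]
tool_rot: [-2.308, -2.131, 0.0]
force: [0.5, 0.5, 0.6]
gripper_width: 0.321
```

```bash
python3 - <<'E'
from h import *
goto((.581,.164,.2403),85.5)
for n,b in(('scene',(240,150,360,270)),('side',(230,110,350,230))):
    im=env.get_image(n);crop(im,*b,5,'pics/%s10.png'%n)
E
```

```text
shift [-2.4 -0.3 -0.8] turn [-0.  -0.  -0.1] yaw now 85.4 tcp [0.5815 0.1664 0.2395] F [0.5 0.5 0.6] t 18.7 g 0.321
```

View pics/scene10.png

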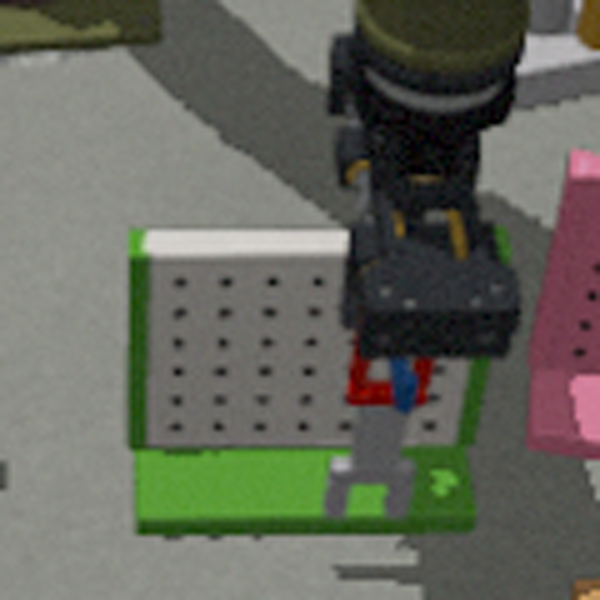

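View pics/side10.png

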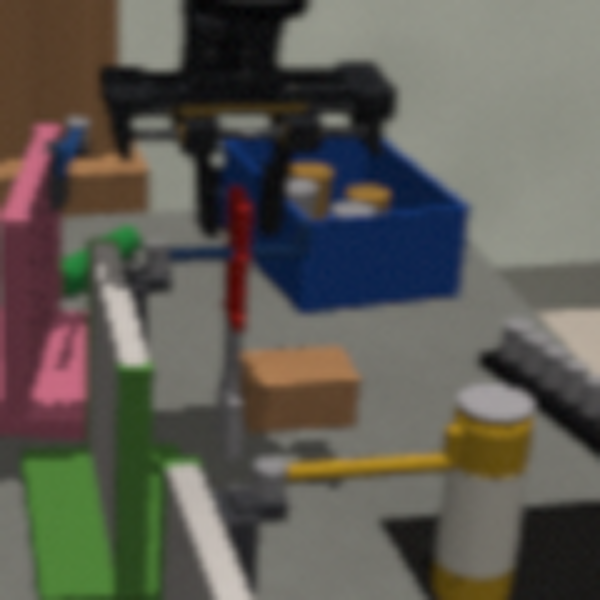

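The spanner hangs free on the blue bar. Backing up and moving to the yellow hook.

Call:
move_arm(
  targets=[
    [[0.68,0,0,-8,0,0,0],[0.68,0,0,-20,0,0,0],[0.68,0,0,-35,0,0,0],[0.68,0,0,-35,0,0,0],[1,-20,0,-30,0,0,0],[1,-36,0,-10,0,0,0],[1,-36,0,0,0,0,0],[1,-36,0,0,0,0,0],[1,-36,0,0,0,0,0],[1,-36,0,0,0,0,0],[1,-36,0,0,0,0,0],[1,-10,0,0,0,0,0]],
  ],
)

```text
clock: 19.8
tool_pos: [0.5605, -0.0865, 0.3788]
tool_rot: [2.315, 2.118, -0.004]
force: [0.3, -2.1, -0.8]
gripper_width: 0.004
```

Call:
move_arm(
  targets=[
    [[1,0,0,0,0,0,-7],[1,0,0,0,0,0,-7],[1,0,0,0,0,0,-7],[1,0,0,0,0,0,-7],[1,0,0,0,0,0,-7],[1,0,0,0,0,0,-7],[1,0,0,0,0,0,-7],[1,0,0,0,0,0,-7],[1,0,0,0,0,0,-7],[1,0,0,0,0,0,-7],[1,0,0,0,0,0,-7],[1,0,0,0,0,0,-7]],
  ],
)

```text
clock: 20.8
tool_pos: [0.5619, -0.0787, 0.3782]
tool_rot: [0.28, 3.128, -0.0]
force: [0.4, -0.7, -0.1]
gripper_width: 0.003
```

Call:
move_arm(
  targets=[
    [[1,0,0,0,0,0,-7],[1,0,0,0,0,0,-1.6],[1,0,0,0,0,0,0],[1,0,0,0,0,0,0]],
  ],
)

```text
clock: 21.13
tool_pos: [0.5619, -0.0788, 0.3779]
tool_rot: [0.059, 3.141, 0.0]
force: [-0.1, -0.2, 0.2]
gripper_width: 0.001
```

```bash
python3 - <<'E'
from h import *
goto((.600,-.0945,.218),178)
c=cal('wrist');im=env.get_image('wrist');cv2.imwrite('pics/w11.png',cv2.resize(im[:,:,::-1],None,fx=1.5,fy=1.5))
np.savez('w11.npz',K=c[0],D=c[1],R=c[2],t=c[3])
im=env.get_image('scene');crop(im,140,150,350,290,3.7,'pics/scene11.png')
E
```

```text
shift [-38.6 -14.3 159.9] turn [ 0.   0.  -0.1] yaw now 177.9 tcp [ 0.5619 -0.0788  0.3779] F [-0.1 -0.2  0.2] t 21.13 g 0.001
```

View pics/w11.png

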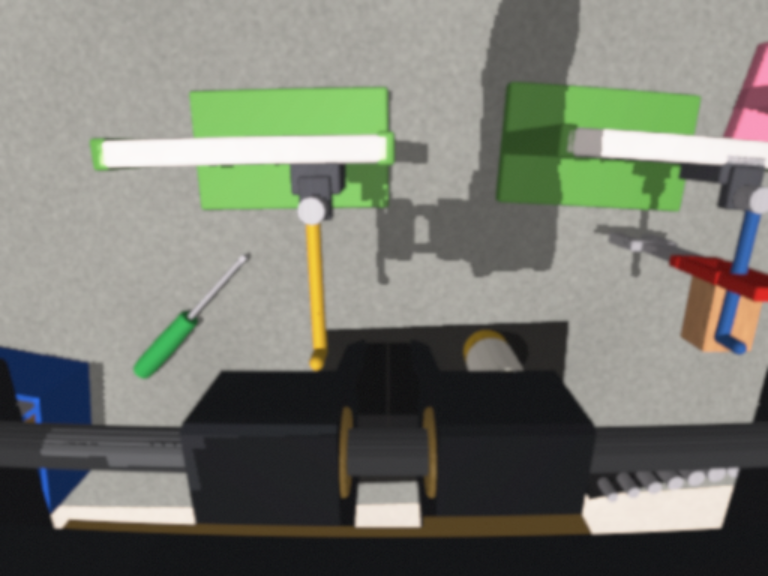

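View pics/scene11.png

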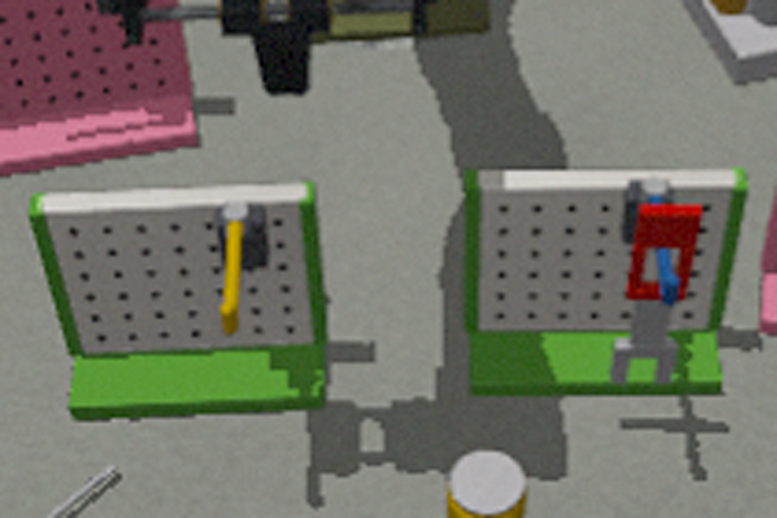

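The spanner hangs on the blue hook, and the yellow hook is empty with its hub at (312,211) and tip at (317,358) in the wrist view.

```bash
python3 - <<'E'
from h import *
d=np.load('w11.npz');c=(d['K'],d['D'],d['R'],d['t'])
f=lambda x,y:((x+.5)/1.5-.5,(y+.5)/1.5-.5)
for n,u,z in(('hub',(312,211),.212),('tip',(317,358),.228),('bar1',(314,240),.205),('bar2',(319,335),.205)):
    print(n,plane(c,f(*u),z).round(4))
E
```

```text
hub [ 0.5244 -0.1256  0.212 ]
tip [ 0.6192 -0.1277  0.228 ]
bar1 [ 0.5444 -0.127   0.205 ]
bar2 [ 0.6123 -0.1291  0.205 ]
```

Call:
move_arm(
  targets=[
    [[1,-20,-7,0,0,0,0],[1,-18,-7,20,0,0,0],[1,0,0,38,0,0,0],[1,0,0,38,0,0,0],[1,0,0,35,0,0,0],[1,0,0,20,0,0,0],[1,0,0,9,0,0,0],[1,0,0,0,0,0,0]],
  ],
)

```text
clock: 21.9
tool_pos: [0.5983, -0.0939, 0.2156]
tool_rot: [-0.055, -3.137, -0.0]
force: [-0.3, -0.7, 0.5]
gripper_width: 0.005
```

```bash
python3 - <<'E'
from h import *
goto((.600,-.0945,.218),178)
E
```

```text
shift [-1.7 -0.5 -2.4] turn [ 0.  -0.2 -0. ] yaw now 178.0 tcp [ 0.5983 -0.0939  0.2156] F [-0.3 -0.7  0.5] t 21.9 g 0.005
```

Call:
move_arm(
  targets=[
    [[1,-1,-2,-1.5,0,0,0],[1,0,-2,0,0,0,0],[1,0,-2,0,0,0,0],[1,0,-2,0,0,0,0]],
  ],
)

```text
clock: 22.23
tool_pos: [0.601, -0.1027, 0.2207]
tool_rot: [0.055, 3.138, -0.001]
force: [0.1, -0.0, -0.2]
gripper_width: 0.01
```

Call:
move_arm(
  targets=[
    [[1,0,-2,0,0,0,0],[1,0,-2,0,0,0,0],[1,0,-2,0,0,0,0]],
  ],
)

```text
clock: 22.48
tool_pos: [0.6, -0.1085, 0.2194]
tool_rot: [0.055, 3.141, -0.0]
force: [0.6, -0.1, 0.8]
gripper_width: 0.004
```

Call:
move_arm(
  targets=[
    [[1,-0.7,-2.6,0,0,0,2],[1,-0.7,-2.6,0,0,0,2],[1,-0.7,-2.6,0,0,0,2],[1,-0.7,-2.6,0,0,0,2]],
  ],
)

```text
clock: 22.82
tool_pos: [0.6019, -0.1163, 0.2191]
tool_rot: [-0.276, -3.129, -0.005]
force: [-0.6, 5.7, 2.1]
gripper_width: 0.005
```

Call:
move_arm(
  targets=[
    [[1,-1,-4,0.5,0,0,3],[1,-1,-4,0.5,0,0,3],[1,-1,-4,0,0,0,3],[1,-1,-4,0,0,0,3],[1,-1,-4,0,0,0,3],[1,-1,-4,0,0,0,3]],
  ],
)

```text
clock: 23.32
tool_pos: [0.6015, -0.1408, 0.2187]
tool_rot: [0.762, 3.046, 0.006]
force: [0.1, 5.7, 2.8]
gripper_width: 0.005
```

```bash
sed -i 's/pin=.*/pin=np.array([.5245,-.126])/' rel.py; python3 rel.py
```

```text
pin in tool [ 74.9 -23.3] yaw 151.9 z 0.2187 F tool [ 2.6  5.1 -2.8]
```

Call:
move_arm(
  targets=[
    [[1,-1,-4,0,0,0,3],[1,-1,-4,0,0,0,3],[1,-1,-4,0,0,0,3],[1,-1,-4,0,0,0,3],[1,-1,-4,0,0,0,3],[1,-1,-4,0,0,0,3]],
  ],
)

```text
clock: 23.82
tool_pos: [0.5933, -0.1639, 0.2187]
tool_rot: [1.229, 2.889, 0.006]
force: [1.8, 5.2, 0.7]
gripper_width: 0.0
```

```bash
python3 rel.py
```

```text
pin in tool [ 75.  -23.3] yaw 133.9 z 0.2187 F tool [ 2.5  4.9 -0.7]
```

Call:
move_arm(
  targets=[
    [[1,-1,-4,0,0,0,3],[1,-1,-4,0,0,0,3],[1,-1,-4,0,0,0,3],[1,-1,-4,0,0,0,3],[1,-1,-4,0,0,0,3],[1,-1,-4,0,0,0,3]],
  ],
)

```text
clock: 24.32
tool_pos: [0.5782, -0.1833, 0.2188]
tool_rot: [1.665, 2.66, 0.007]
force: [3.9, 4.7, 1.4]
gripper_width: 0.005
```

Call:
move_arm(
  targets=[
    [[1,-1,-4,0,0,0,3],[1,-1,-4,0,0,0,3],[1,-1,-4,0,0,0,3],[1,-1,-4,0,0,0,3],[1,-1,-4,0,0,0,3],[1,-1,-4,0,0,0,3]],
  ],
)

```text
clock: 24.82
tool_pos: [0.5578, -0.1971, 0.2189]
tool_rot: [2.061, 2.366, 0.007]
force: [4.3, 4.1, 0.2]
gripper_width: 0.004
```

```bash
python3 rel.py
```

```text
pin in tool [ 75.  -23.2] yaw 97.9 z 0.2189 F tool [ 3.4  4.9 -0.2]
```

Call:
move_arm(
  targets=[
    [[1,-0.7,-2.6,0,0,0,2],[1,-0.7,-2.6,0,0,0,2],[1,-0.4,-1.3,0,0,0,1],[1,-0.4,-1.3,0,0,0,1]],
  ],
)

```text
clock: 25.15
tool_pos: [0.5503, -0.2002, 0.2189]
tool_rot: [2.18, 2.257, 0.007]
force: [4.4, 3.4, 2.1]
gripper_width: 0.006
```

Call:
move_arm(
  targets=[
    [[1,-0.3,-1,0,0,0,1],[1,-0.3,-1,0,0,0,1]],
  ],
)

```text
clock: 25.32
tool_pos: [0.5484, -0.2009, 0.2189]
tool_rot: [2.219, 2.219, 0.007]
force: [3.9, 2.8, 0.7]
gripper_width: 0.005
```

Call:
move_arm(
  targets=[
    [[1,0,-0.8,0,0,0,1],[1,0,-0.8,0,0,0,0]],
  ],
)

```text
clock: 25.48
tool_pos: [0.5469, -0.2013, 0.2189]
tool_rot: [2.238, 2.199, 0.007]
force: [4.0, 1.3, 1.0]
gripper_width: 0.011
```

Call:
move_arm(
  targets=[
    [[1,0,-0.7,0,0,0,0],[1,0,-0.7,0,0,0,0]],
  ],
)

```text
clock: 25.65
tool_pos: [0.5455, -0.2013, 0.2189]
tool_rot: [2.237, 2.199, 0.007]
force: [4.7, 2.7, 1.0]
gripper_width: 0.006
```

```bash
python3 rel.py
```

```text
pin in tool [ 75.  -22.3] yaw 89.0 z 0.2189 F tool [ 2.8  4.7 -1. ]
```

Call:
move_arm(
  targets=[
    [[1,0,-0.7,0,0,0,0.5],[1,0,-0.6,0,0,0,0]],
  ],
)

```text
clock: 25.82
tool_pos: [0.5443, -0.2015, 0.219]
tool_rot: [2.247, 2.189, 0.007]
force: [5.0, 1.3, 0.4]
gripper_width: 0.005
```

Call:
move_arm(
  targets=[
    [[1,0,-0.6,0,0,0,0.5],[1,0,-0.5,0,0,0,0]],
  ],
)

```text
clock: 25.98
tool_pos: [0.5432, -0.2017, 0.2189]
tool_rot: [2.256, 2.179, 0.006]
force: [5.4, 1.1, 0.5]
gripper_width: 0.005
```

Call:
move_arm(
  targets=[
    [[1,0,-0.6,0,0,0,0],[1,0,-0.5,0,0,0,0]],
  ],
)

```text
clock: 26.15
tool_pos: [0.5421, -0.2017, 0.219]
tool_rot: [2.256, 2.179, 0.007]
force: [5.7, 1.3, 1.0]
gripper_width: 0.004
```

Call:
move_arm(
  targets=[
    [[1,0,-0.6,0,0,0,0],[1,0,-0.5,0,0,0,0]],
  ],
)

```text
clock: 26.32
tool_pos: [0.5414, -0.2018, 0.219]
tool_rot: [2.256, 2.178, 0.007]
force: [6.5, 0.5, 0.0]
gripper_width: 0.006
```

Call:
move_arm(
  targets=[
    [[1,0,-0.6,0,0,0,0],[1,0,-0.4,0,0,0,0]],
  ],
)

```text
clock: 26.48
tool_pos: [0.5413, -0.2018, 0.2192]
tool_rot: [2.254, 2.177, 0.009]
force: [7.3, 1.3, -1.4]
gripper_width: 0.006
```

Call:
move_arm(
  targets=[
    [[1,0,-0.6,0,0,0,0],[1,0,0,0,0,0,0]],
  ],
)

```text
clock: 26.65
tool_pos: [0.5413, -0.2017, 0.2192]
tool_rot: [2.253, 2.177, 0.01]
force: [8.8, 1.3, -1.8]
gripper_width: 0.005
```

Call:
move_arm(
  targets=[
    [[1,0,-0.5,0,0,0,0],[1,0,0,0,0,0,0]],
  ],
)

```text
clock: 26.82
tool_pos: [0.5413, -0.2017, 0.2192]
tool_rot: [2.253, 2.177, 0.011]
force: [9.9, 0.9, -3.4]
gripper_width: 0.005
```

It has stalled at the folded stop at about 10 N. Backing off, then lifting to look.

Call:
move_arm(
  targets=[
    [[1,0,0,0,0,0,0],[1,0,0,0,0,0,0],[1,0,4,0,0,0,0],[1,0,10,0,0,0,0],[1,0,0,-30,0,0,0],[1,0,0,-38,0,0,0],[1,0,0,-38,0,0,0],[1,0,0,-38,0,0,0],[1,0,0,-38,0,0,0],[1,0,0,0,0,0,0],[1,0,0,0,0,0,0],[1,0,0,0,0,0,0]],
  ],
)

```text
clock: 27.82
tool_pos: [0.5491, -0.2024, 0.3994]
tool_rot: [-2.26, -2.181, 0.001]
force: [0.1, -0.4, -0.2]
gripper_width: 0.007
```

```bash
python3 - <<'E'
from h import *
goto((.600,-.0945,.218),178)
c=cal('wrist');im=env.get_image('wrist');cv2.imwrite('pics/w12.png',cv2.resize(im[:,:,::-1],None,fx=1.5,fy=1.5))
np.savez('w12.npz',K=c[0],D=c[1],R=c[2],t=c[3])
im=env.get_image('scene');crop(im,140,150,350,290,3.7,'pics/scene12.png')
im=env.get_image('side');crop(im,220,110,350,310,3,'pics/side12.png')
E
```

```text
shift [109.6  47.3 181.4] turn [ -0.   -0.1 -90. ] yaw now 88.0 tcp [ 0.5491 -0.2024  0.3994] F [ 0.1 -0.4 -0.2] t 27.82 g 0.007
```

View pics/w12.png

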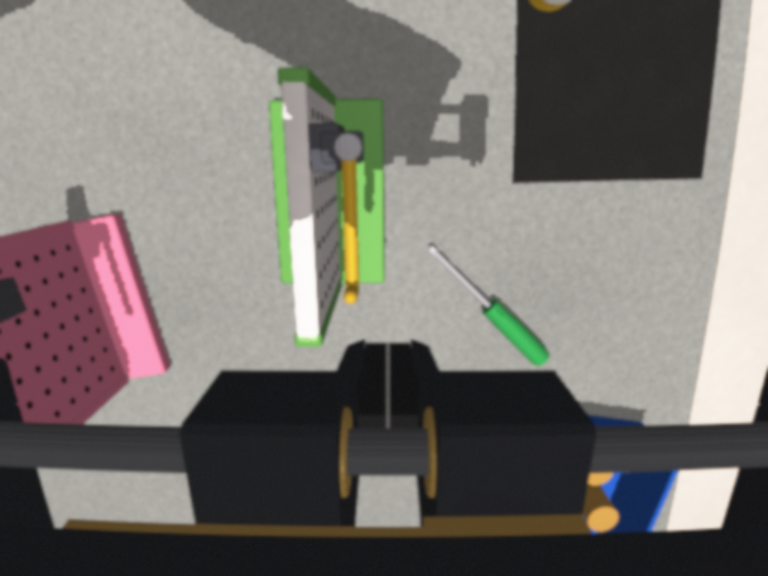

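View pics/scene12.png

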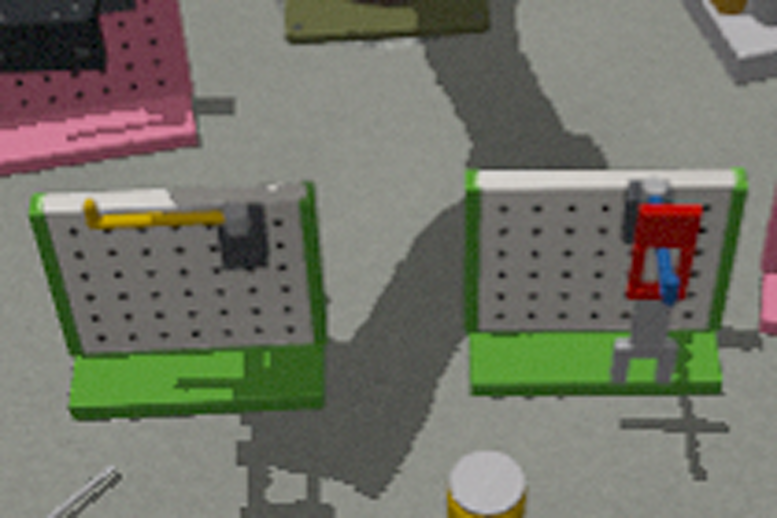

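View pics/side12.png

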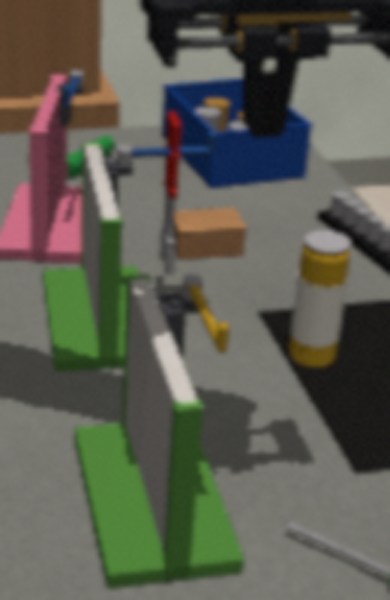

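```bash
python3 - <<'E'
from h import *
d=np.load('w12.npz');c=(d['K'],d['D'],d['R'],d['t'])
f=lambda x,y:((x+.5)/1.5-.5,(y+.5)/1.5-.5)
def ang(a,b,z,z2=None):
    p,q=plane(c,f(*a),z),plane(c,f(*b),z2 or z);v=q-p;return np.degrees(np.arctan2(v[0],-v[1])).round(2),p.round(4),q.round(4)
im=cv2.imread('pics/w12.png');hsv=cv2.cvtColor(im,cv2.COLOR_BGR2HSV)
m=cv2.inRange(hsv,(15,120,70),(35,255,255))
W=np.array([plane(c,f(np.mean(np.nonzero(m[y,335:370])[0])+335,y),.205)[:2] for y in range(170,285,5)])
print('bar',np.degrees(np.arctan(-np.polyfit(W[:,1],W[:,0],1)[0])))
L=[];Rr=[]
g=cv2.inRange(hsv,(0,0,120),(180,40,255))
print('board L',ang((283,85),(297,340),.188),'R',ang((307,85),(320,340),.188))
print('hub-tip',ang((348,147),(351,297),.212,.228))
E
```

```text
bar -1.7096408868126312
board L (np.float64(-2.11), array([ 0.4802, -0.0833,  0.188 ]), array([ 0.4732, -0.2731,  0.188 ])) R (np.float64(-1.56), array([ 0.4968, -0.0841,  0.188 ]), array([ 0.4917, -0.2737,  0.188 ]))
hub-tip (np.float64(-1.38), array([ 0.5248, -0.1269,  0.212 ]), array([ 0.5225, -0.2256,  0.228 ]))
```

The yellow bar is parallel to the board (-1.7° against -1.8°). The spanner hangs still on the blue hook, and the arm is clear of everything.

```bash
python3 - <<'E'
from h import *
print(env.close_job(), env.sense()['clock'])
E
```

```text
the job is handed in; nothing more can be done
the job is handed in; nothing more can be done
```

The job is done and handed in at about 28 s of the 72 s allowed; the hand-in gives no verdict.

- **Blue hook:** I swung it out with the closed fingers until it stalled on its stop at about 9 N. Its pin sits about 20 mm to the -y side of the nominal place.
- **Spanner:** I gripped it by the red grip, lifted it 27 mm off the yellow hook, carried it across and hung it on the blue bar about 55 mm from the pin. While lowering it I measured up to about 8 N upward on the tool, then eased off before letting go.
- **Yellow hook:** I folded it until it stalled on its stop at about 10 N, then backed off and raised the arm clear.

**Last checks:**
- The last wrist picture puts the yellow bar parallel to its board (-1.7° against about -1.8°).
- In the scene and side pictures the spanner hangs upright and free, with the blue bar still out through its eye.
- In those pictures the can, carton and screwdriver showed no sign of having moved, but I did not measure them again.
- I did not measure the final angle of the blue hook again; the scene picture looked the same before and after folding the yellow hook.
- No check failed. Repeated camera estimates of the hook pins agreed to about 2 to 3 mm.

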